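# Close the slide dryer and take its plate temperature

## Robot

A 6-joint arm with a two-finger parallel gripper is mounted at the origin on a cart in front of the work surface, level with it; the furniture and walls round the work are solid. World frame = base frame: x ahead of the robot, y to its left, z up, the work surface at z = 0. Lengths are in mm, angles in rad, forces in N, time in s.
With the tool pointing down it reaches from about 375 to 975 mm from the base axis. Payload 3.8 kg.
Tool frame: the origin (TCP) lies between the finger pads; the fingertips stand 14 mm ahead of it and the grasp point (between the pads) lies 5 mm behind it; z points along the fingers, y is the direction in which the jaws open and shut (so a half turn about z gives the same grasp; the last joint's range is limited). The gripper opens to 88 mm and grips with 3 to 60 N. Pads are 18 mm wide; open, the fingers measure 123 mm over their backs; the gripper's body (75 mm by 187 mm) begins 45 mm behind the grasp point.
Start: joints at [1.214, 0.264, 1.604, -0, 1.274, -0.037], TCP at [212.202, 640.772, 252.706] pointing down, gripper open.
Joint ranges: [-2.63, 2.63], [-0.94, 2.18], [0.31, 2.57], [-1.31, 4.45], [0, 2.66], [-2.55, 2.55]. Speed limits (rad/s): [2.57, 2.57, 3.14, 3.14, 3.14, 3.14].

## Interface

Orientations are given as a unit quaternion [x, y, z, w].
In Python, from workcell import bot, snapshot, camera_params, workorder gives the robot as it stands. The module is installed in compiled form; this text tells all that it offers.
- The arm moves only by the shell command python3 -m handwheel 'ROWS' [OPENING] [FORCE]. ROWS is JSON, a list of rows, each a list of 4 numbers: the shift along the tool's x, y, z in cm, then the turn about the tool's z in degrees. A call has 1 to 8 rows; each row is the pose to reach, as a shift and turn from the pose commanded when the call began, along the tool's axes at that moment; what a row does not reach only later rows make up. A row lasts 1/10 s, in which the tool goes at most 50 mm and 8.59 degrees, less where a joint would pass 70% of its speed; a pose out of reach is approached as far as the arm can. A call with a gripper value outside its range is refused whole. OPENING is the opening, from -1 (shut) to 1 (fully open), so that 0 is half open, set as the call begins (- or left out, the last holds). The fingers move at their own pace and stop on an object; FORCE is the grip in N (left out, the last holds). Time passes only in rows, so rows that repeat a pose let the fingers close. It gives the time, the measured TCP pose, the force and the opening at its end, in the units of the state.
- bot.sense(): the state, without advancing time (a new reading comes with each control period).
- snapshot(name): name is "side" or "top"; returns (picture, depth): 400x640x3 uint8, blue, green, red; 400x640 float32, mm along the optical axis (not along the pixel's ray), 0 where there is no reading.
- camera_params(name): a dict with "mtx" (3x3 intrinsics, pixels), "extrinsics" (4x4, takes a point from world to camera coordinates). Camera axes: x right, y up, looking along -z (the intrinsics and any distortion apply to the point x, -y, -z); pixel columns grow to the right and rows downward; lengths in mm; the calibration is good to about 2 mm. A picture is of the moment at which its call begins. camera_params takes no time and is no camera call.
- workorder.close_job(): hands the job in, once; it reports no verdict.
The state is a dict: "time": time; "joints": joint angles; "joint_vel": joint speeds; "tau": joint torques, N m; "position": TCP position; "tool_rot": TCP orientation; "ft_force": force on the tool from outside, world axes, zero at the start; "ft_torque": the same for the moment, N m; "gripper_width": finger opening in mm.
Only numpy, scipy, OpenCV 4.12 (cv2) and the standard library are available. Lean on these libraries where they do the work, as an engineer would, in place of code of your own. Each camera call takes 0.05 s, during which the arm holds its last target.

## Task

The bench-top slide dryer has to have its plate temperature checked, and the reading only counts with the drawer shut. First push the open slide drawer fully home until it clicks into its catch; then lift the surface thermometer out of its stand and hold its sprung foot on the round check disc on the dryer's sloping plate: on the centre of the disc, square to the plate, and pressed gently so that the foot is about half-way into its spring travel. Finish while still holding the thermometer there, and leave the stand and the other things on the bench where they are.

Things in the scene. Friction and masses are not known exactly. Their poses are not given: they have to be found in the camera images.
- warmer: bench-top slide dryer, a white housing 160 mm deep, 190 mm wide, fixed to the bench; 80 mm high in front and 123 mm at the back under a sloping aluminium plate 10 mm thick (slope 15 degrees, falling towards the front). Origin: centre of its underside on the bench; x points from front to back, y to its left, z up. The drawer is in the left two thirds of the front, a control panel with a knob in the right third. Two glass slides lie (fixed) on the upper half of the plate
- tray (a joint): how far the slide drawer stands open, in m: 0 is fully home, up to 0.10; it slides out along the dryer's -x. Light friction (about 1 N); a sprung ball catch resists with about 4 N from 11 to 4 mm before home and then draws the drawer in and keeps it there
- tray_handle (a point): middle of the drawer's bow handle, a level steel bar 8 mm thick and 60 mm wide along the dryer's y, 43 mm above the bench; the bar's middle stands 20 mm in front of the drawer's front panel (panel 126 mm wide, from 18 to 58 mm above the bench), and with the drawer home 32 mm in front of the housing. Axes as the dryer's: pushing along +x closes it
- check_disc: round steel check disc, 28 mm across and 2 mm thick, with an engraved ring 20 mm across and a centre dot, stuck somewhere across the lower half of the sloping plate. Origin: centre of its underside; z is square to the plate (leaning 15 degrees to the dryer's front), x points up the slope
- check_spot (a point): the marked spot: centre of the upper face of the check disc; axes as the check disc's
- probe: hand-held surface thermometer standing upright in its stand. Grey handle 24 mm (its x) by 34 mm (its y) by 85 mm high with flat sides, below it a round collar 15 mm thick and 22 mm long, a steel sleeve 9 mm thick and 38 mm long and a round sprung foot 12 mm across; 100 g. Origin: centre of the underside of the handle, 72 mm above the face of the free foot; z points up along the thermometer, away from the foot
- probe_handle (a point): centre of the thermometer's handle, half-way up its 85 mm, 42.5 mm above its underside and 114.5 mm above the face of the free foot; grasp here, across 24 mm or 34 mm. Axes as the thermometer's
- probe_tip (a point): centre of the face of the thermometer's sprung foot (it moves with the foot). Axes as the thermometer's
- foot (a joint): how far the sprung foot is pushed in, in m: 0 free, 0.006 fully in; it takes about 1.4 N to start, 3.5 N at half-way (3 mm), 5.6 N fully in
- stand: stand of the thermometer: weighted round foot 64 mm across, 0.6 kg, loose on the bench, with an upright tube 29 mm outside, 21 mm inside, whose rim is 95 mm above the bench; the handle rests on the rim, collar, sleeve and foot hang 72 mm down inside, with 3 mm of play round the collar. Lift the thermometer straight up by more than 75 mm to clear it. Origin: centre of its underside
- beaker: bystander: clear glass beaker, 45 mm wide, 58 mm high, left of the dryer; origin at the centre of its underside
- dropper_bottle: bystander: amber dropper bottle, 38 mm wide, 111 mm high, behind and left of the dryer; origin at the centre of its underside
- cotton_cup: bystander: white cup of cotton, 56 mm wide, 50 mm high, near the front left corner of the bench; origin at the centre of its underside
- timer: bystander: flat white laboratory timer, 58 x 62 x 20 mm, in front; origin at the centre of its underside
- coverslips: bystander: small box of cover glasses, 31 x 31 x 20 mm, between the dryer and the microscope; origin at the centre of its underside
- tweezers: bystander: steel tweezers, 124 mm long, 14 mm wide, 9 mm high, lying along the front edge; origin at the middle of its underside

How it is judged:
By the outcome, as a careful person would: the job done as asked, in the order asked, and still so for the second after the job is handed in, while the arm keeps its last pose, push and grip.
It also fails if it takes over 54 s, if anything falls off the work surface, if the arm or the gripper's body presses on something with over 40 N, if the wrist force passes 120 N, or if a joint passes its speed limit or range.

## Working session

There is one attempt and no reset: what is moved stays moved. The work goes in short steps, Python scripts to look and compute and a shell command to move; the robot and the scene stay as the last step left them, time stands still between calls to the robot, and variables do not carry over. Pictures are saved under pics/ and viewed, and the job is handed in when it is done.

```bash
mkdir -p pics
python3 - <<'E'
from workcell import bot,snapshot,camera_params
import cv2,numpy as np
print(bot.sense())
for n in("side","top"):
    p,d=snapshot(n);cv2.imwrite(f"pics/{n}0.png",p);np.save(f"{n}0.npy",d)
    c=camera_params(n);print(n,c)
E
```

```text
{'time': 0.0, 'joints': array([ 1.21407150e+00,  2.64727784e-01,  1.60534497e+00,  4.43427435e-06,
        1.27368449e+00, -3.68746828e-02]), 'joint_vel': array([-6.95232015e-04, -5.96859398e-04, -7.36749465e-04, -1.40178045e-05,
        4.32352006e-04, -5.44123174e-04]), 'tau': array([ 3.87527552e-04, -5.02111602e+01, -3.56875849e+01,  7.28707435e-02,
        2.92854145e-02, -1.71903134e-04]), 'position': array([211.98873769, 640.14869625, 251.42073322]), 'tool_rot': array([ 1.59244787e-01,  9.87238536e-01, -1.06098862e-03, -2.13701383e-04]), 'ft_force': array([-0.34242165, -0.15587345,  0.15666903]), 'ft_torque': array([-0.00262614,  0.03797933, -0.01191217]), 'gripper_width': 88.44755819109969}
side {'mtx': array([[414.09530329,   0.        , 323.32484785],
       [  0.        , 414.09530329, 202.84759007],
       [  0.        ,   0.        ,   1.        ]]), 'extrinsics': array([[ 9.72129119e-01,  2.34027908e-01, -1.39969067e-02,
        -5.26741909e+02],
       [-1.87630105e-01,  8.12415474e-01,  5.52065251e-01,
        -1.03027631e+02],
       [ 1.40569980e-01, -5.34052465e-01,  8.33683420e-01,
        -9.42241450e+02],
       [ 0.00000000e+00,  0.00000000e+00,  0.00000000e+00,
         1.00000000e+00]])}
top {'mtx': array([[391.69223471,   0.        , 325.4721694 ],
       [  0.        , 391.69223471, 197.89743935],
       [  0.        ,   0.        ,   1.        ]]), 'extrinsics': array([[ 1.00815053e-02, -9.99949140e-01,  2.83967925e-04,
         1.87021780e+02],
       [ 9.95402334e-01,  1.00627142e-02,  9.52519580e-02,
        -5.30148915e+02],
       [-9.52499710e-02, -6.77620781e-04,  9.95453155e-01,
        -1.05983260e+03],
       [ 0.00000000e+00,  0.00000000e+00,  0.00000000e+00,
         1.00000000e+00]])}
```

View pics/side0.png

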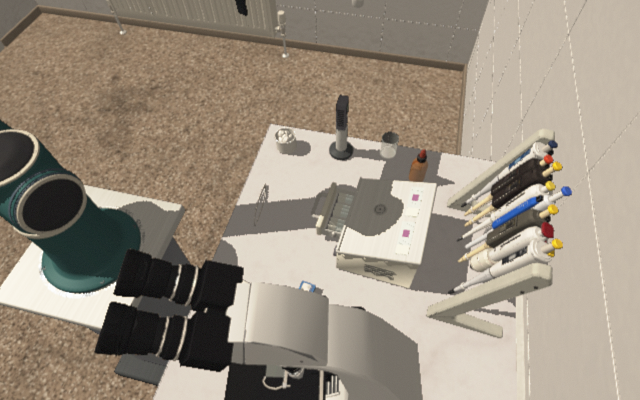

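View pics/top0.png

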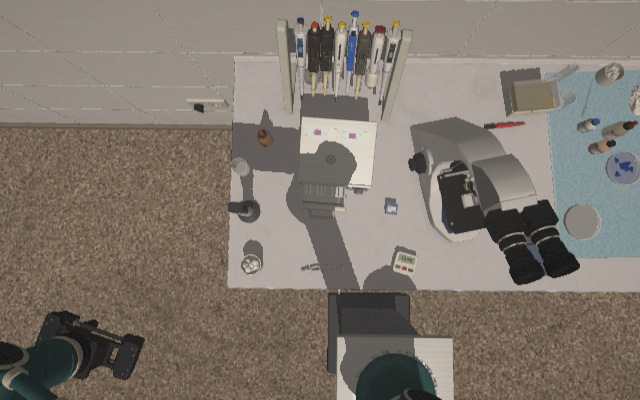

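The side view shows the stand with the probe at about (342,135), the dryer at (390,220) and the disc at (380,209). The top view shows the dryer at (338,153), the disc at (331,159), the drawer at (322,198) and the probe at (245,209). I'll zoom in next.

```bash
cat > h.py <<'E'
import numpy as np,cv2
from workcell import bot,snapshot,camera_params
def cam(n):
    c=camera_params(n);return c["mtx"],c["extrinsics"]
def ray(n,u,v):
    K,E=cam(n);d=np.array([(u-K[0,2])/K[0,0],-(v-K[1,2])/K[1,1],-1.]);R=E[:3,:3];return -R.T@E[:3,3],R.T@d
def onz(n,u,v,z):
    o,d=ray(n,u,v);return o+d*(z-o[2])/d[2]
def dep(n,u,v,D):
    o,d=ray(n,u,v);return o+d*D[int(round(v)),int(round(u))]
def proj(n,P):
    K,E=cam(n);p=E[:3,:3]@np.array(P)+E[:3,3];return K[0,0]*p[0]/-p[2]+K[0,2],K[1,1]*-p[1]/-p[2]+K[1,2]
def cloud(n,D):
    K,E=cam(n);v,u=np.mgrid[:400,:640];d=np.stack([(u-K[0,2])/K[0,0],-(v-K[1,2])/K[1,1],-np.ones(u.shape)],-1)*D[...,None]
    P=(d-E[:3,3])@E[:3,:3];P[D==0]=np.nan;return P
def tri(a,b):
    o1,d1=a;o2,d2=b;A=np.stack([d1,-d2],1);t=np.linalg.lstsq(A,o2-o1,rcond=None)[0]
    p,q=o1+t[0]*d1,o2+t[1]*d2;return (p+q)/2,np.linalg.norm(p-q)
E
python3 - <<'E'
from h import *
for n,(x0,y0,x1,y1) in dict(side=(300,80,450,290),top=(220,100,400,290)).items():
    p=cv2.imread(f"pics/{n}0.png")[y0:y1,x0:x1];s=min(800//(x1-x0),600//(y1-y0)) or 1
    cv2.imwrite(f"pics/{n}0z.png",cv2.resize(p,None,fx=s,fy=s,interpolation=cv2.INTER_CUBIC));print(n,s)
D=np.load("top0.npy")
for u,v in[(300,130),(331,159),(320,200),(340,210),(250,209),(245,209),(238,209),(320,300),(270,190),(310,170),(360,170),(355,125)]:print(u,v,dep("top",u,v,D).round(1))
D=np.load("side0.npy")
for u,v in[(342,100),(342,150),(380,209),(330,220),(323,222),(390,140)]:print(u,v,dep("side",u,v,D).round(1))
E
```

```text
side 2
top 3
300 130 [726.2 267.7   1.4]
331 159 [620.5 179.1 112.3]
320 200 [520.5 207.2  45. ]
340 210 [492.9 153.1  57.8]
250 209 [493.2 394.4  57.2]
245 209 [ 424.9  191.6 1105.5]
238 209 [484.8 398.5 182.3]
320 300 [ 126.4  213.5 -747.5]
270 190 [551.3 349.8   2.8]
310 170 [593.4 233.2 100. ]
360 170 [593.6 104.  106.7]
355 125 [704.6 119.2 133. ]
342 100 [490.1 407.2 178. ]
342 150 [496.1 397.4  17.8]
380 209 [621.1 181.1 108.1]
330 220 [514.9 178.5  28.3]
323 222 [503.1 160.6  44.1]
390 140 [611.7 451.6  25.7]
```

View pics/side0z.png

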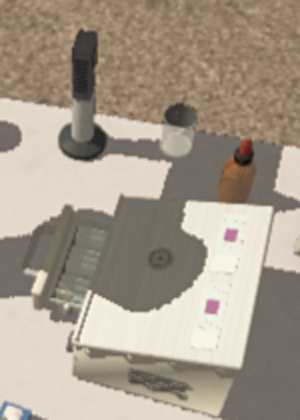

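View pics/top0z.png

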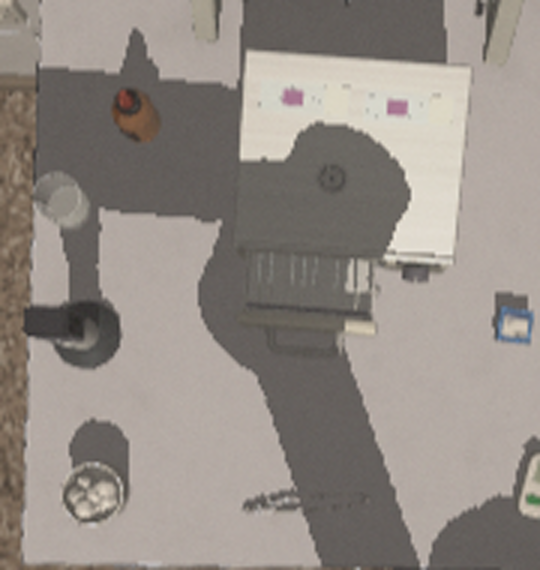

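Run:
```python
from h import *
T=cv2.imread("pics/top0.png");S=cv2.imread("pics/side0.png")
DT=np.load("top0.npy");DS=np.load("side0.npy")
PT=cloud("top",DT);PS=cloud("side",DS)
print("bench z", np.nanmedian(PT[230:260,270:300,2]),np.nanmedian(PS[180:190,300:320,2]) )
for n,P in(("top",PT),("side",PS)):
    m=(P[...,0]>560)&(P[...,0]<720)&(P[...,1]>90)&(P[...,1]<270)&(P[...,2]>75)&(P[...,2]<145)
    Q=P[m]
    for _ in range(4):
        A=np.c_[Q[:,:2],np.ones(len(Q))];c=np.linalg.lstsq(A,Q[:,2],rcond=None)[0];r=Q[:,2]-A@c;Q=Q[abs(r)<3]
    nrm=np.array([-c[0],-c[1],1]);nrm/=np.linalg.norm(nrm)
    print(n,len(Q),c,"slope",np.degrees(np.arccos(nrm[2])),"dir",np.degrees(np.arctan2(c[1],c[0])))
    r=cv2.minAreaRect(Q[:,:2].astype(np.float32));print(r,cv2.boxPoints(r).round(1).tolist())
# crops big
def crop(I,n,x0,y0,x1,y1,s):cv2.imwrite(n,cv2.resize(I[y0:y1,x0:x1],None,fx=s,fy=s,interpolation=cv2.INTER_CUBIC))
crop(T,"pics/t_tray.png",285,100,385,220,5)
crop(T,"pics/t_probe.png",225,180,275,230,12)
crop(S,"pics/s_probe.png",315,85,375,165,7)
crop(S,"pics/s_tray.png",310,170,450,290,5)
```

```text
bench z 1.8114177230567792 -0.6723055270107684
top 3703 [ 2.70313799e-01 -1.83305809e-02 -5.58595548e+01] slope 15.159473823187646 dir -3.8794152330152145
((640.1688842773438, 177.2848663330078), (174.5650634765625, 159.4713134765625), 89.9950180053711) [[560.4000244140625, 90.0], [719.9000244140625, 90.0], [719.9000244140625, 264.6000061035156], [560.4000244140625, 264.6000061035156]]
side 5271 [ 2.69177326e-01 -1.87055413e-02 -5.72909257e+01] slope 15.10030833419768 dir -3.9751801737629266
((640.1131591796875, 178.08885192871094), (176.791748046875, 159.7296600341797), 89.62232208251953) [[559.7000122070312, 90.19999694824219], [719.4000244140625, 89.19999694824219], [720.5999755859375, 266.0], [560.7999877929688, 267.0]]
```

View pics/t_tray.png

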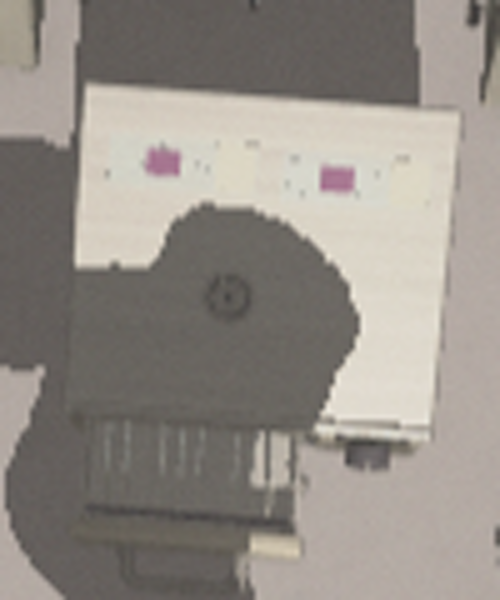

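View pics/t_probe.png

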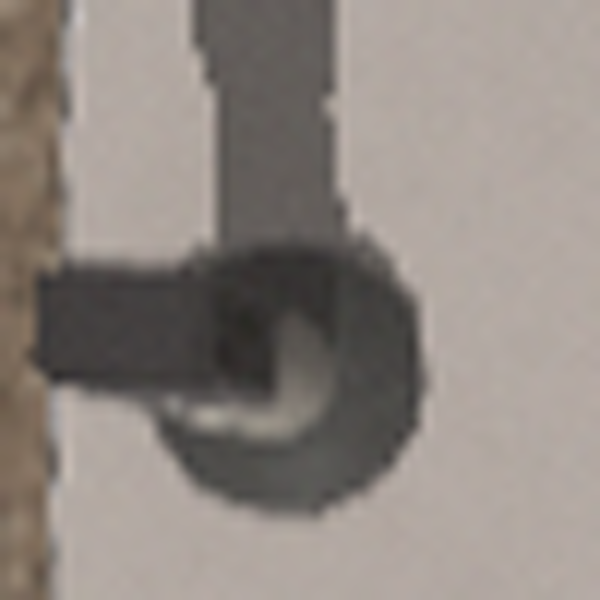

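View pics/s_probe.png

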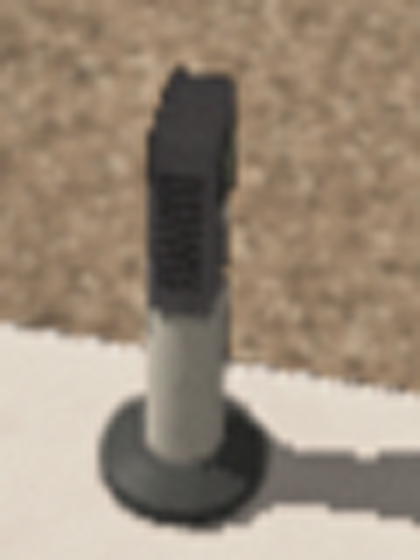

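View pics/s_tray.png

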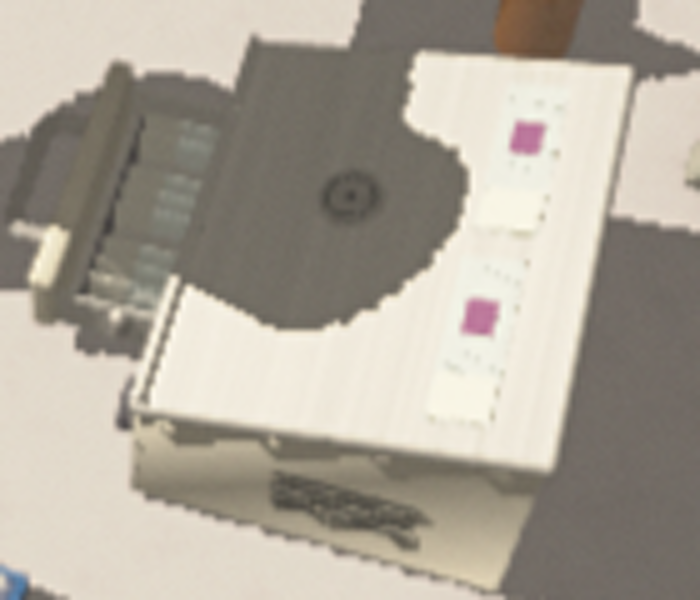

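Run:
```python
from h import *
DT=np.load("top0.npy");DS=np.load("side0.npy")
PT=cloud("top",DT);PS=cloud("side",DS)
c=lambda x,y,s,x0,y0:((x+.5)/s-.5+x0,(y+.5)/s-.5+y0)
p,e=tri(ray("top",*c(228,297,5,285,100)),ray("side",*c(350,196,5,310,170)));print("disc",p,e)
C={}
for k,(x,y),z in[("BL",(85,85),133),("BR",(461,110),133),("FL",(70,415),90),("FR",(432,440),85)]:
    C[k]=onz("top",*c(x,y,5,285,100),z);print(k,C[k].round(1))
print("yaw back",np.degrees(np.arctan2(*(C["BL"]-C["BR"])[[0,1]]))*-1,"left",np.degrees(np.arctan2(*(C["BL"]-C["FL"])[[1,0]])))
print({k:np.array(v).round(1).tolist() for k,v in dict(c1=c(240,40,5,310,170)).items()})
for (x,y),z in[((254,38),90),((635,68),133),((553,470),133),((135,408),90)]:print("side",onz("side",*c(x,y,5,310,170),z).round(1))
# handle bar
print("bar ends", onz("top",*c(122,585,5,285,100),43).round(1),onz("top",*c(245,590,5,285,100),43).round(1))
print("panel front top edge", onz("top",*c(78,540,5,285,100),58).round(1),onz("top",*c(300,552,5,285,100),58).round(1))
# probe
for n,P in(("top",PT),("side",PS)):
    m=(abs(P[...,0]-490)<60)&(abs(P[...,1]-400)<60)
    for lo,hi in((4,20),(30,92),(100,175),(175,190)):
        mm=m&(P[...,2]>lo)&(P[...,2]<hi);Q=P[mm]
        if len(Q):
            print(n,lo,len(Q),Q.min(0).round(),Q.max(0).round(),Q.mean(0).round(1))
m=(abs(PS[...,0]-490)<60)&(abs(PS[...,1]-400)<60)&(PS[...,2]>105)&(PS[...,2]<175)
Q=PS[m]
for lo in range(105,175,10):
    q=Q[(Q[:,2]>lo)&(Q[:,2]<lo+10)];q=q[np.argsort(q[:,0])];print(lo,q[:,:2].round(0).tolist()[::4])
```

```text
disc [620.6852534  180.98459558 108.96414985] 0.987272518206066
BL [725.1 255.1 133. ]
BR [714.   63.8 133. ]
FL [561.5 263.   90. ]
FR [550.9  73.1  85. ]
yaw back -3.314361229290662 left -2.743486939177522
{'c1': [357.6, 177.6]}
side [564.6 267.   90. ]
side [725.9 254.6 133. ]
side [712.7  62.9 133. ]
side [552.6  74.1  90. ]
bar ends [475.1 236.5  43. ] [473.1 169.8  43. ]
panel front top edge [498.3 259.8  58. ] [493.1 140.8  58. ]
top 4 430 [432. 340.   4.] [548. 460.  20.] [488.5 397.1  10.2]
top 30 42 [477. 394.  32.] [501. 409.  91.] [487.2 397.9  58.6]
top 100 76 [479. 390. 101.] [505. 422. 174.] [487.8 396.5 139.3]
top 175 140 [480. 392. 177.] [502. 425. 186.] [490.7 407.2 181.4]
side 4 283 [459. 374.   4.] [521. 451.  20.] [492.6 398.4  12.3]
side 30 193 [478. 394.  30.] [505. 412.  92.] [492.6 399.2  61.1]
side 100 284 [479. 390. 101.] [504. 422. 175.] [492.8 395.7 139.6]
side 175 116 [479. 390. 175.] [503. 426. 181.] [491.  406.9 178.8]
105 [[480.0, 395.0], [483.0, 392.0], [487.0, 393.0], [490.0, 393.0], [492.0, 393.0], [495.0, 392.0], [498.0, 391.0], [502.0, 395.0], [5
[... 319 characters left out ...]
79.0, 396.0], [482.0, 392.0], [485.0, 393.0], [487.0, 393.0], [490.0, 390.0], [492.0, 392.0], [494.0, 392.0], [499.0, 394.0], [501.0, 392.0], [502.0, 411.0], [503.0, 418.0]]
145 [[479.0, 397.0], [482.0, 394.0], [485.0, 391.0], [487.0, 393.0], [491.0, 393.0], [494.0, 390.0], [496.0, 392.0], [499.0, 391.0], [502.0, 398.0], [503.0, 406.0]]
155 [[479.0, 396.0], [482.0, 392.0], [484.0, 393.0], [489.0, 393.0], [491.0, 394.0], [494.0, 393.0], [496.0, 392.0], [498.0, 393.0], [501.0, 392.0], [502.0, 394.0], [503.0, 402.0]]
165 [[479.0, 396.0], [481.0, 394.0], [484.0, 393.0], [486.0, 393.0], [489.0, 393.0], [491.0, 393.0], [496.0, 393.0], [500.0, 396.0], [502.0, 398.0], [503.0, 415.0], [503.0, 412.0]]
```

```bash
cat >> h.py <<'E'
from scipy.spatial.transform import Rotation as Ro
def go(target,yaw=None,meas=None):
    s=bot.sense();R=Ro.from_quat(s["tool_rot"]).as_matrix();p=np.array(s["position"] if meas is None else meas)
    d=R.T@(np.array(target)-p)/10;y=np.degrees(np.arctan2(R[1,1],R[0,1]))
    t=None if yaw is None else -((yaw-y+180)%360-180)
    print("pos",s["position"].round(1),"tiltz",R[:,2].round(3),"yaw_y",y.round(2),"F",s["ft_force"].round(2),"w",round(s["gripper_width"],1),"t",round(s["time"],2),"j6",s["joints"][5].round(2))
    print("shift cm",d.round(2),"turn",t)
E
python3 -c "
from h import *
go([436,205,200],86.6,[212.2,640.8,252.7])"
```

```text
pos [212.  640.2 251.5] tiltz [-0.001 -0.002 -1.   ] yaw_y 71.68 F [-0.24  0.18 -0.24] w 88.1 t 0.1 j6 -0.04
shift cm [-34.94 -34.33   5.34] turn -14.920809603535588
```

```bash
python3 -m handwheel '[[-3.5,-3.5,0,-2],[-7,-7,0,-4],[-10.5,-10.5,0,-6],[-14,-14,0,-8],[-17.5,-17.5,0,-10],[-21,-21,0,-12],[-24.5,-24.5,0.5,-14],[-28,-28,1.5,-14.9]]' -1 20; python3 -c "
from h import *
go([436,205,200],86.6)"
```

```text
time: 0.9
position: [390.5, 285.8, 238.3]
tool_rot: [0.029, 1.0, 0.0, 0.001]
ft_force: [-0.1, 0.7, 1.0]
gripper_width: 26.1
pos [390.5 285.8 238.3] tiltz [ 0.002  0.001 -1.   ] yaw_y 86.66 F [-0.15  0.75  1.04] w 26.1 t 0.9 j6 -0.93
shift cm [-5.   -7.8   3.83] turn 0.06330858911445603
```

```bash
python3 -m handwheel '[[-2,-3,1,0],[-4,-6,3,0],[-5,-7.8,5,0],[-5,-7.8,9,0],[-5,-7.8,13,0],[-5,-7.8,16,0],[-5,-7.8,18,0],[-5,-7.8,18,0]]'
python3 - <<'E'
from h import *
go([436,205,46],86.6)
for n in("side","top"):
    p,d=snapshot(n);np.save(f"{n}1.npy",d)
    x0,y0,x1,y1=dict(side=(280,120,440,270),top=(270,110,400,280))[n]
    cv2.imwrite(f"pics/{n}1.png",cv2.resize(p[y0:y1,x0:x1],None,fx=3,fy=3,interpolation=cv2.INTER_CUBIC))
E
```

```text
time: 1.7
position: [431.8, 205.1, 54.3]
tool_rot: [0.03, 1.0, -0.002, -0.004]
ft_force: [-0.3, -0.4, 0.1]
gripper_width: 1.0
pos [431.8 205.1  54.3] tiltz [-0.007 -0.003 -1.   ] yaw_y 86.57 F [-0.32 -0.4   0.13] w 1.0 t 1.7 j6 -1.12
shift cm [-0.43  0.02  0.83] turn -0.03066840353386624
```

View pics/side1.png

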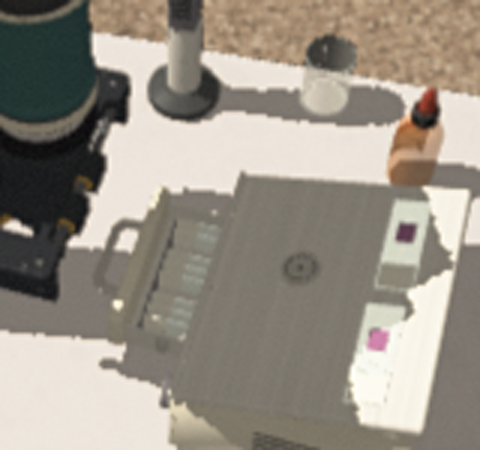

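View pics/top1.png

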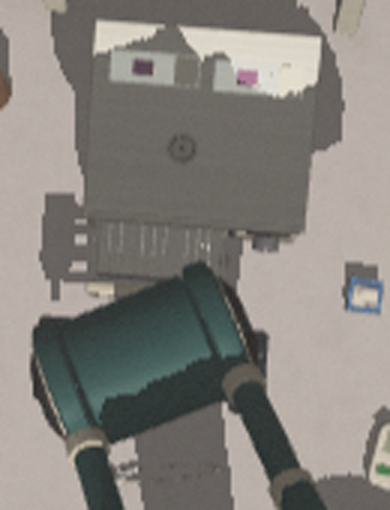

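```bash
python3 -m handwheel '[[0,0,0.5,0],[0,0,0.8,0],[-0.5,0,0.8,0],[-1,0,0.8,0],[-1.5,0,0.8,0],[-1.5,0,0.8,0]]'
python3 - <<'E'
from h import *
go([436,205,46],86.6)
for a in[(120,225),(100,262),(97,285),(108,245)]:print(onz("side",a[0]/3+280,a[1]/3+120,43).round(1))
E
```

```text
time: 2.4
position: [451.3, 205.8, 50.3]
tool_rot: [0.03, 1.0, 0.0, 0.001]
ft_force: [-0.2, -0.6, -0.0]
gripper_width: 0.4
pos [451.3 205.8  50.3] tiltz [ 0.001  0.001 -1.   ] yaw_y 86.56 F [-0.23 -0.57 -0.02] w 0.4 t 2.4 j6 -1.13
shift cm [ 1.53 -0.18  0.43] turn -0.04435817171267331
[479.  230.7  43. ]
[472.3 194.1  43. ]
[475.2 173.7  43. ]
[474.5 210.5  43. ]
```

```bash
python3 -m handwheel '[[0,-0.2,0.4,0],[-0.5,-0.2,0.4,0],[-1,-0.2,0.4,0],[-1.5,-0.2,0.4,0],[-2,-0.2,0.4,0],[-2.5,-0.2,0.4,0],[-3,-0.2,0.4,0],[-3.5,-0.2,0.4,0]]'
python3 - <<'E'
from h import *
go([514,202,46],86.6)
E
```

```text
time: 3.2
position: [485.1, 201.5, 45.7]
tool_rot: [0.03, 1.0, -0.0, -0.0]
ft_force: [-1.1, -1.1, -1.4]
gripper_width: 0.5
pos [485.1 201.5  45.7] tiltz [-0. -0. -1.] yaw_y 86.58 F [-1.11 -1.05 -1.36] w 0.5 t 3.2 j6 -1.16
shift cm [-2.88  0.23 -0.03] turn -0.023519513804785674
```

Contact is made at about 1 N. I'll keep pushing.

```bash
python3 -m handwheel '[[-0.5,0.1,0,0],[-1,0.1,0,0],[-1.5,0.1,0,0],[-1.8,0.1,0,0],[-2.1,0.1,0,0]]'; python3 -m handwheel '[[-0.2,0,0,0],[-0.4,0,0,0]]';python3 -m handwheel '[[-0.2,0,0,0],[-0.4,0,0,0]]'
python3 - <<'E'
from h import *
go([514,202,46],86.6)
for n in("side",):
    p,d=snapshot(n)
    x0,y0,x1,y1=dict(side=(280,120,440,270),top=(270,110,400,280))[n]
    cv2.imwrite(f"pics/{n}2.png",cv2.resize(p[y0:y1,x0:x1],None,fx=4,fy=4,interpolation=cv2.INTER_CUBIC))
E
```

```text
time: 3.7
position: [504.2, 201.4, 45.7]
tool_rot: [0.03, 1.0, -0.0, -0.002]
ft_force: [-8.9, 1.9, 6.4]
gripper_width: 0.6
time: 3.9
position: [507.9, 201.2, 45.7]
tool_rot: [0.03, 1.0, -0.0, -0.002]
ft_force: [-7.0, 1.0, 4.3]
gripper_width: 0.4
time: 4.1
position: [512.5, 200.8, 45.6]
tool_rot: [0.03, 1.0, -0.0, -0.002]
ft_force: [-9.7, 1.8, 7.6]
gripper_width: 0.4
pos [512.5 200.8  45.6] tiltz [-0.003 -0.    -1.   ] yaw_y 86.57 F [-9.69  1.78  7.62] w 0.4 t 4.1 j6 -1.18
shift cm [-0.14  0.13 -0.04] turn -0.033136306149799566
```

View pics/side2.png

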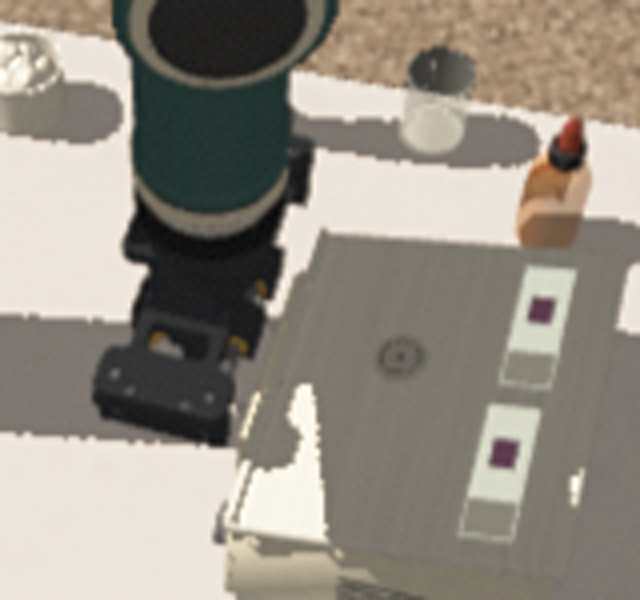

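The side view shows the gripper at the front of the dryer, hiding the drawer. The force is still near catch level, so I'll push on in small steps.

```bash
for i in 1; do python3 -m handwheel '[[-0.2,0,0,0],[-0.2,0,0,0]]';python3 -m handwheel '[[-0.2,0,0,0],[-0.2,0,0,0]]';python3 -m handwheel '[[-0.2,0,0,0],[-0.2,0,0,0]]';done
```

```text
time: 4.35
position: [512.6, 200.8, 45.6]
tool_rot: [0.03, 1.0, -0.0, -0.004]
ft_force: [-12.9, 1.2, 8.8]
gripper_width: 0.6
time: 4.55
position: [512.7, 200.8, 45.5]
tool_rot: [0.03, 1.0, -0.001, -0.006]
ft_force: [-18.0, 1.5, 15.2]
gripper_width: 0.5
time: 4.75
position: [512.9, 200.8, 45.5]
tool_rot: [0.03, 1.0, -0.001, -0.008]
ft_force: [-23.0, 2.8, 20.7]
gripper_width: 0.5
```

```bash
python3 -m handwheel '[[0.6,0,0,0],[1.5,0,0,0],[3,0,0,0],[5,0,0,0],[6,0,-3,0],[6,0,-7,0],[6,0,-11,0],[6,0,-15,0]]' ;python3 -m handwheel '[[0,3,-2,8],[0,7,-4,16],[0,12,-4,24],[0,15,-4,32],[0,15,-4,40]]' 1
python3 - <<'E'
from h import *
go([491,408.5,215],-2.5)
for n in("side","top"):
    p,d=snapshot(n);np.save(f"{n}3.npy",d);cv2.imwrite(f"pics/{n}3f.png",p)
    x0,y0,x1,y1=dict(side=(280,120,440,270),top=(270,100,390,220))[n]
    cv2.imwrite(f"pics/{n}3.png",cv2.resize(p[y0:y1,x0:x1],None,fx=4,fy=4,interpolation=cv2.INTER_CUBIC))
E
```

```text
time: 5.55
position: [459.3, 204.0, 197.2]
tool_rot: [0.03, 1.0, 0.0, 0.0]
ft_force: [0.7, 0.6, -0.2]
gripper_width: 0.4
time: 6.05
position: [468.7, 357.5, 236.2]
tool_rot: [0.371, 0.929, 0.001, 0.0]
ft_force: [0.4, -0.9, 0.1]
gripper_width: 38.2
pos [468.7 357.5 236.2] tiltz [ 0.002  0.002 -1.   ] yaw_y 46.43 F [ 0.36 -0.95  0.11] w 38.2 t 6.05 j6 -0.2
shift cm [1.9  5.22 2.13] turn 48.92912495188946
```

View pics/side3.png

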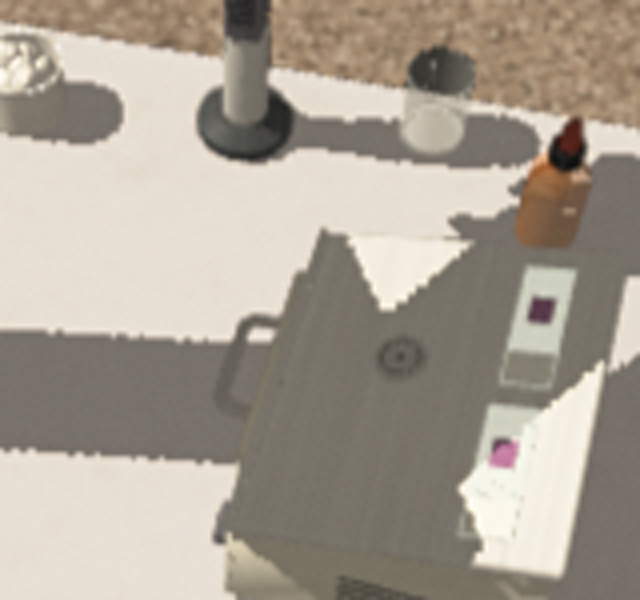

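View pics/top3.png

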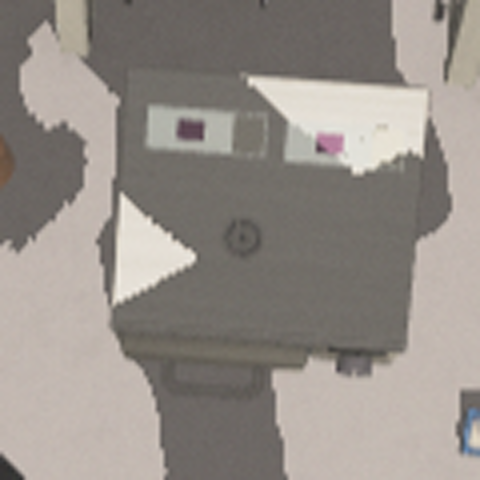

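Run:
```python
from h import *
c=lambda x,y:((x+.5)/4-.5+270,(y+.5)/4-.5+100)
print("bar centre",onz("top",*c(215,389),43).round(1))
print("panel top front edge",onz("top",*c(130,354),58).round(1),onz("top",*c(305,366),58).round(1))
for k,x,y,z in[("BL",127,68,133.5),("BR",430,88,133.5),("FL",112,322,90),("FR",405,350,90)]:print(k,onz("top",*c(x,y),z).round(1))
p,e=tri(ray("top",*c(243,238)),ray("side",(401+.5)/4-.5+280,(357+.5)/4-.5+120));print("disc",p,e)
P=cloud("top",np.load("top3.npy"));m=(P[...,2]>48)&(P[...,2]<70)&(P[...,0]>500)&(P[...,0]<560)&(P[...,1]>130)&(P[...,1]<270);q=P[m];print("panel top pts",len(q),q.min(0),q.max(0),np.percentile(q[:,0],[5,95]))
m=(P[...,2]>30)&(P[...,2]<60)&(P[...,0]>500)&(P[...,0]<534)&(P[...,1]>160)&(P[...,1]<240);q=P[m];print("bar",len(q),q.mean(0),q.min(0),q.max(0))
for n in("top","side"):
    P=cloud(n,np.load(n+"3.npy"));m=(abs(P[...,0]-640)<72)&(abs(P[...,1]-165)<82)&(P[...,2]>75)&(P[...,2]<145);Q=P[m]
    for _ in range(4):
        A=np.c_[Q[:,:2],np.ones(len(Q))];k=np.linalg.lstsq(A,Q[:,2],rcond=None)[0];Q=Q[abs(Q[:,2]-A@k)<2.5]
    print(n,k,np.degrees(np.arctan2(k[1],k[0])),"z@disc",k@[621,181,1])
```

```text
bar centre [529.3 198.1  43. ]
panel top front edge [550.9 255.5  58. ] [544.  137.6  58. ]
BL [724.9 255.7 133.5]
BR [713.8  63.1 133.5]
FL [568.  265.6  90. ]
FR [551.5  74.1  90. ]
disc [620.81653669 180.66937195 109.06082671] 0.018695049831500627
panel top pts 277 [525.55839746 135.31349073  48.06719466] [559.89792895 261.40526989  69.87777842] [528.044176   559.50123359]
bar 68 [528.85193138 199.5213713   48.22633477] [523.41852627 166.47884843  42.45249804] [533.65211251 231.81972595  52.7703982 ]
top [ 2.73026445e-01 -1.77953925e-02 -5.76925786e+01] -3.7291652506596815 z@disc 108.63587748576347
side [ 2.71773925e-01 -1.70400180e-02 -5.91799566e+01] -3.587705318009067 z@disc 106.50740745071852
```

```bash
python3 -m handwheel '[[0.6,1.5,0,8.5],[1.2,3,0,17],[1.9,4.5,0,25.5],[1.9,5.2,0,34],[1.9,5.2,0,42.5],[1.9,5.2,0,48.9],[1.9,5.2,0,48.9]]' 1
python3 - <<'E'
from h import *
go([491,408.5,139],-2.5)
for n in("top","side"):
    P=cloud(n,np.load(n+"0.npy"));m=(abs(P[...,0]-490)<40)&(abs(P[...,1]-400)<40)&(P[...,2]>(176 if n=="top" else 100))&(P[...,2]<190)
    print(n,cv2.minAreaRect(P[m][:,:2].astype(np.float32)))
p,d=snapshot("side");np.save("side4.npy",d)
cv2.imwrite("pics/side4.png",cv2.resize(p[40:200,280:440],None,fx=3.5,fy=3.5,interpolation=cv2.INTER_CUBIC))
E
```

```text
time: 6.85
position: [490.8, 403.8, 235.6]
tool_rot: [0.721, 0.693, -0.0, 0.0]
ft_force: [0.4, 0.3, -0.3]
gripper_width: 88.3
pos [490.8 403.8 235.6] tiltz [ 0. -0. -1.] yaw_y -2.22 F [ 0.4   0.31 -0.32] w 88.3 t 6.85 j6 0.69
shift cm [0.48 0.   9.66] turn 0.28149266867993106
top ((490.8533935546875, 408.3845520019531), (21.73219108581543, 33.135929107666016), 0.36153444647789)
side ((491.2178955078125, 407.965087890625), (36.01565933227539, 24.809532165527344), 87.13494110107422)
```

View pics/side4.png

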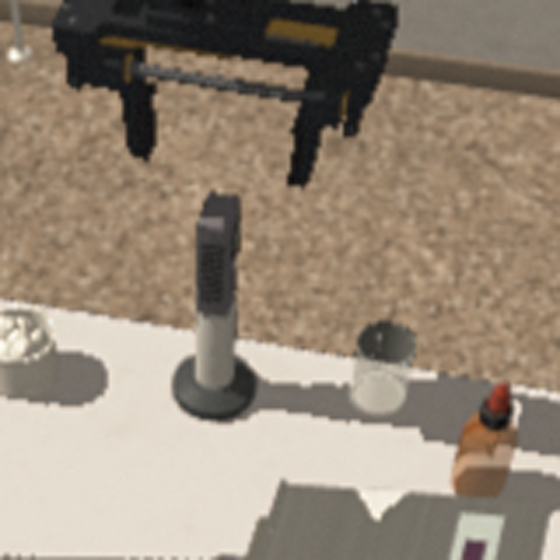

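The open fingers straddle the handle along x. The handle is at about (218,255) in the crop. I'll lower and grip.

```bash
python3 -m handwheel '[[0.45,0,1,0],[0.45,0,3,0],[0.45,0,5,0],[0.45,0,7,0],[0.45,0,9,0],[0.45,0,9.6,0],[0.45,0,9.6,0]]' 1
python3 - <<'E'
from h import *
go([491,408.3,139],-2.5)
E
python3 -m handwheel '[[0,0,0,0],[0,0,0,0],[0,0,0,0],[0,0,0,0],[0,0,0,0],[0,0,0,0],[0,0,0,0]]' -1 20
```

```text
time: 7.6
position: [490.0, 408.4, 137.9]
tool_rot: [0.721, 0.693, -0.002, -0.0]
ft_force: [-0.1, 0.9, 0.2]
gripper_width: 87.9
pos [490.  408.4 137.9] tiltz [-0.003 -0.002 -1.   ] yaw_y -2.25 F [-0.1   0.86  0.25] w 87.9 t 7.6 j6 0.69
shift cm [-0.    0.1  -0.11] turn 0.25393893175464655
time: 8.3
position: [491.0, 409.1, 139.9]
tool_rot: [0.721, 0.693, 0.0, 0.0]
ft_force: [0.0, -0.8, 0.6]
gripper_width: 34.2
```

```bash
python3 -m handwheel '[[0,0,0,0],[0,0,0,0],[0,0,0,0],[0,0,0,0]]' -1 20;python3 -m handwheel '[[0,0,-0.5,0],[0,0,-1,0],[0,0,-2,0],[0,0,-3.5,0],[0,0,-5,0],[0,0,-7,0],[0,0,-9,0],[0,0,-11,0]]'
python3 - <<'E'
from h import *
go([491,408.3,250],-3.5)
p,d=snapshot("side")
cv2.imwrite("pics/side5.png",cv2.resize(p[20:200,280:440],None,fx=3.3,fy=3.3,interpolation=cv2.INTER_CUBIC))
E
```

```text
time: 8.7
position: [490.9, 409.1, 139.8]
tool_rot: [0.721, 0.693, -0.0, -0.0]
ft_force: [-0.2, -0.0, 0.8]
gripper_width: 24.0
time: 9.5
position: [491.3, 409.3, 252.4]
tool_rot: [0.721, 0.693, 0.001, 0.0]
ft_force: [0.4, 0.2, -1.2]
gripper_width: 23.9
pos [491.3 409.3 252.4] tiltz [ 0.001  0.001 -1.   ] yaw_y -2.32 F [ 0.41  0.21 -1.16] w 23.9 t 9.5 j6 0.7
shift cm [-0.1  -0.02  0.24] turn 1.1751686933688745
```

View pics/side5.png

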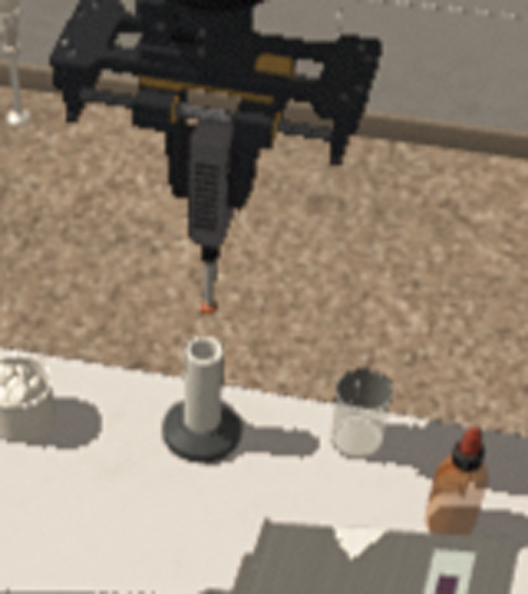

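The probe is lifted clear; its orange foot is at (207,308) in the crop, above the empty tube. The tool can only turn about its own z. So I'll set the 15° lean by pivoting the probe in a light grip against the plate's left edge, then turn the tool 90°.

Run:
```python
from h import *
go([612,300,252],-3.5)
D=np.load("top0.npy")
print("bottle",onz("top",264,137,80))
```

```text
pos [492.8 410.5 256.9] tiltz [ 0.007  0.005 -1.   ] yaw_y -2.32 F [0.43 0.43 2.68] w 23.5 t 9.55 j6 0.7
shift cm [-10.57  12.35   0.51] turn 1.1763236064454077
bottle [684.64356919 358.06943019  80.        ]
```

```bash
python3 -m handwheel '[[-2,3,0,1.2],[-4.5,6,0,1.2],[-7.5,9,0,1.2],[-10,12,0,1.2],[-10.5,12.3,0,1.2],[-10.5,12.3,0,1.2]]'; python3 -m handwheel '[[0,0,1.5,0],[0,0,3.5,0],[0,0,5.5,0],[0,0,6,0],[0,0,6,0]]'
python3 - <<'E'
from h import *
go([612,275,192],-3.5)
p,d=snapshot("side");cv2.imwrite("pics/side6f.png",p)
cv2.imwrite("pics/side6.png",cv2.resize(p[60:260,300:460],None,fx=3,fy=3,interpolation=cv2.INTER_CUBIC))
E
```

```text
time: 10.15
position: [610.5, 298.0, 250.2]
tool_rot: [0.729, 0.684, 0.0, -0.0]
ft_force: [-0.2, 0.8, -0.4]
gripper_width: 23.4
time: 10.65
position: [607.7, 299.8, 187.8]
tool_rot: [0.728, 0.686, -0.002, -0.001]
ft_force: [0.7, 0.1, -0.4]
gripper_width: 23.6
pos [607.7 299.8 187.8] tiltz [-0.003 -0.001 -1.   ] yaw_y -3.43 F [ 0.71  0.12 -0.44] w 23.6 t 10.65 j6 0.48
shift cm [-2.45  0.58 -0.42] turn 0.06775156537617022
```

View pics/side6.png

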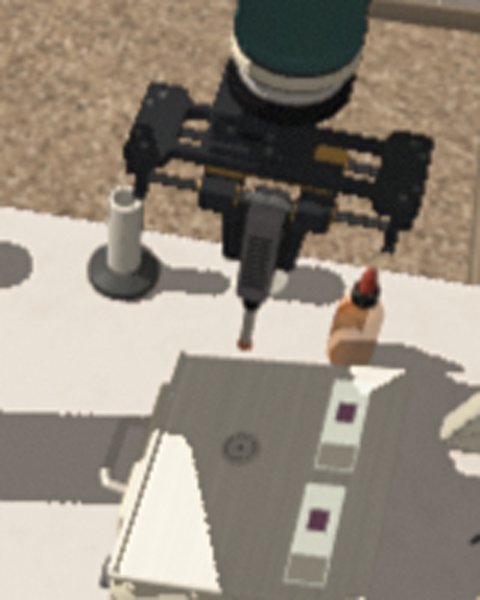

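```bash
python3 -m handwheel '[[-1,0,0,0],[-2,0,0,0],[-3,0,0,0],[-3.3,0,0,0],[-3.6,0,0,0]]' -1 8; python3 -m handwheel '[[-0.3,0,0,0],[-0.6,0,0,0]]';python3 -m handwheel '[[-0.3,0,0,0],[-0.6,0,0,0]]'
```

```text
time: 11.2
position: [608.0, 263.1, 190.8]
tool_rot: [0.729, 0.685, 0.001, -0.0]
ft_force: [0.5, 1.8, -0.0]
gripper_width: 23.7
time: 11.4
position: [607.4, 257.4, 190.3]
tool_rot: [0.728, 0.685, 0.001, 0.0]
ft_force: [1.1, 1.7, -0.1]
gripper_width: 24.0
time: 11.6
position: [606.8, 251.2, 189.7]
tool_rot: [0.728, 0.685, 0.0, 0.0]
ft_force: [0.6, 2.7, -0.6]
gripper_width: 24.2
```

Run:
```python
from h import *
go([612,242,192],-3.5)
p,d=snapshot("side")
cv2.imwrite("pics/side7.png",cv2.resize(p[80:240,300:460],None,fx=3.5,fy=3.5,interpolation=cv2.INTER_CUBIC))
```

```text
pos [606.8 251.2 189.7] tiltz [ 0.  0. -1.] yaw_y -3.51 F [ 0.6   2.7  -0.58] w 24.2 t 11.6 j6 0.42
shift cm [-0.89  0.57 -0.23] turn -0.01159939940501431
```

View pics/side7.png

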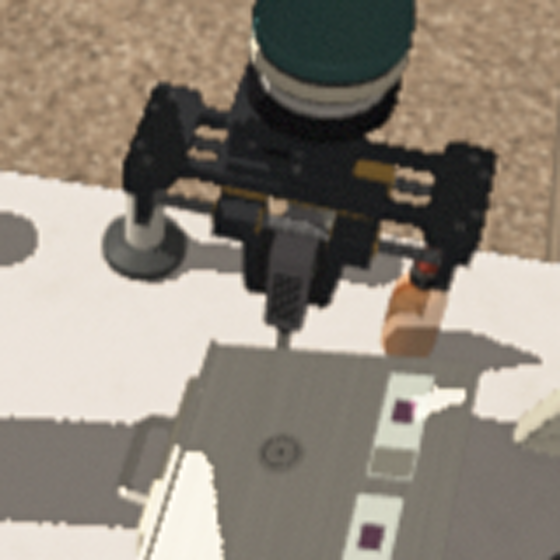

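```bash
python3 -m handwheel '[[-0.3,0,0,0],[-0.6,0,0,0],[-0.9,0,0,0],[-1.0,0,0,0]]'; python3 -m handwheel '[[0.5,0,0,0],[1.5,0,0,0],[3,0,0,0],[3.5,0,-2,0],[3.5,0,-5,0],[3.5,0,-6.5,0],[3.5,0,-6.5,0]]'; python3 -m handwheel '[[0,0,0,0],[0,0,0,0]]' -1 25
python3 - <<'E'
from h import *
go([612,242,192],-3.5)
for n in("side","top"):
    p,d=snapshot(n);np.save(f"{n}8.npy",d);cv2.imwrite(f"pics/{n}8f.png",p)
    x,y=proj(n,[606,290,170]);x=int(x);y=int(y);print(x,y)
    cv2.imwrite(f"pics/{n}8.png",cv2.resize(p[y-70:y+70,x-70:x+70],None,fx=4,fy=4,interpolation=cv2.INTER_CUBIC))
E
```

```text
time: 12.05
position: [605.6, 240.9, 189.4]
tool_rot: [0.729, 0.685, -0.001, -0.0]
ft_force: [0.1, 1.3, -1.1]
gripper_width: 24.2
time: 12.75
position: [610.0, 277.8, 258.5]
tool_rot: [0.728, 0.685, 0.003, 0.001]
ft_force: [1.1, 0.6, -1.3]
gripper_width: 23.9
time: 12.95
position: [607.4, 276.0, 252.9]
tool_rot: [0.729, 0.685, -0.001, -0.0]
ft_force: [0.3, -0.7, -1.1]
gripper_width: 23.7
pos [607.4 276.  252.9] tiltz [-0.003 -0.001 -1.   ] yaw_y -3.52 F [ 0.33 -0.7  -1.06] w 23.7 t 12.95 j6 0.45
shift cm [-3.35  0.69  6.09] turn -0.02397742896107502
384 149
285 159
```

View pics/side8.png

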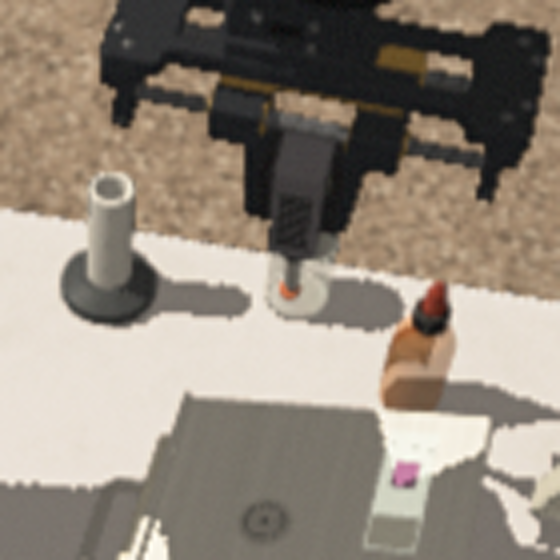

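View pics/top8.png

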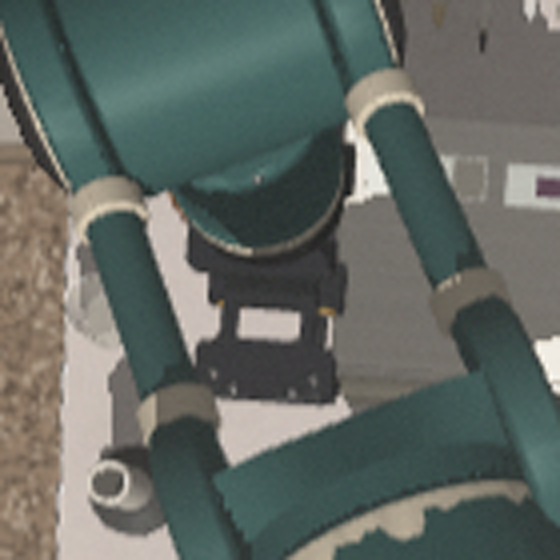

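```bash
python3 -m handwheel '[[-1,-0.5,-0.5,8.5],[-2,-1,-1,17],[-3,-1.5,-1,25.5],[-4,-1.5,-1,34],[-5,-1.5,-1,42.5],[-6,-1.5,-1,51],[-7,-1.5,-1,59.5],[-8,-1.5,-1,68]]'; python3 -m handwheel '[[-0.4,-0.3,0,8.5],[-0.4,-0.7,0,17],[-0.4,-1,0,22],[-0.4,-1,0,22],[-0.4,-1,0,22]]';  python3 - <<'E'
from h import *
go([590,182.7,255],-93.5)
for n in("side","top"):
    p,d=snapshot(n);np.save(f"{n}9.npy",d);cv2.imwrite(f"pics/{n}9f.png",p)
    x,y=proj(n,[600,182,200]);x=int(x);y=int(y);print(x,y)
    cv2.imwrite(f"pics/{n}9.png",cv2.resize(p[y-70:y+70,x-70:x+70],None,fx=4,fy=4,interpolation=cv2.INTER_CUBIC))
E
```

```text
time: 13.85
position: [587.8, 196.6, 263.6]
tool_rot: [0.988, 0.157, -0.001, 0.0]
ft_force: [-0.1, -0.1, -0.7]
gripper_width: 23.8
time: 14.35
position: [581.1, 205.3, 264.0]
tool_rot: [1.0, -0.03, -0.001, 0.0]
ft_force: [0.6, -0.1, -0.7]
gripper_width: 23.7
pos [581.1 205.3 264. ] tiltz [-0.001 -0.    -1.   ] yaw_y -93.4 F [ 0.65 -0.08 -0.67] w 23.7 t 14.35 j6 1.93
shift cm [1.02 2.2  0.9 ] turn 0.09934781116893987
373 180
330 160
```

View pics/side9.png

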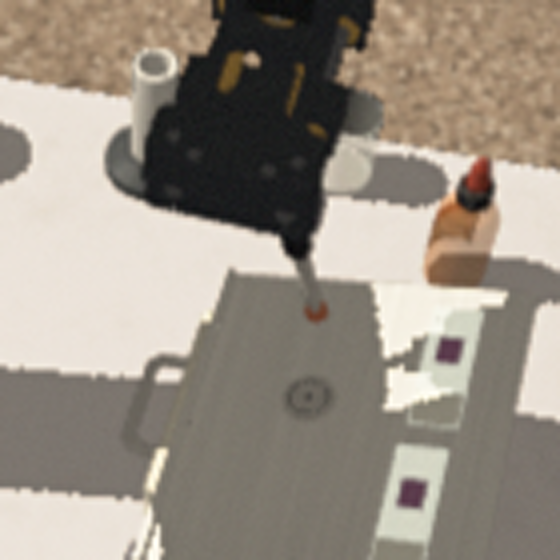

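View pics/top9.png

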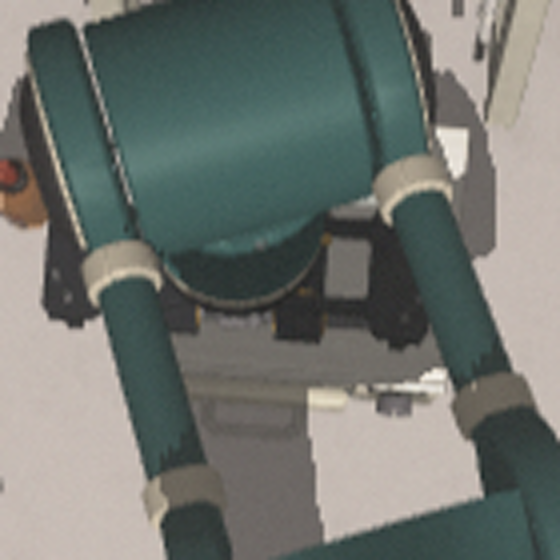

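```bash
cat >> h.py <<'E'
def orange(img,guess,r=25):
    b,g,rr=[img[...,i].astype(float) for i in range(3)]
    m=(rr>1.35*g)&(rr-b>30);M=np.zeros_like(m);x,y=map(int,guess);M[y-r:y+r,x-r:x+r]=1;m&=M
    ys,xs=np.nonzero(m);w=(rr-g)[m]
    return (xs*w).sum()/w.sum(),(ys*w).sum()/w.sum(),len(xs),ys.max()
E
python3 - <<'E'
from h import *
A=cv2.imread("pics/side6f.png");o=orange(A,(380.5,174));print("straight foot",o)
for h in(0,3,6,9,12):print(h,np.round(proj("side",[607.7,299.8,187.8-116.9+h]),2))
B=cv2.imread("pics/side9f.png");o=orange(B,(381.6,187));print("tilted foot",o)
d=np.array([np.cos(np.radians(3.4)),-np.sin(np.radians(3.4)),0])
piv=np.array([581.1,205.3,269.0])
for th in(11,13,15,17,19):
    t=np.radians(th);ax=np.sin(t)*d+np.array([0,0,-np.cos(t)])
    print(th,[np.round(proj("side",piv+ax*(121.9-h)),2).tolist() for h in(0,4,30,50)])
D=np.load("side9.npy");P=cloud("side",D)
for y in range(170,192):print(y,[ (x,P[y,x].round(0).tolist()) for x in range(373,386) if P[y,x,2]>135 and P[y,x,2]<215 and P[y,x,1]<225])
E
```

```text
straight foot (np.float64(380.74375), np.float64(174.75625), 4, np.int64(175))
0 [380.91 174.46]
3 [381.04 173.67]
6 [381.17 172.88]
9 [381.31 172.07]
12 [381.44 171.27]
tilted foot (np.float64(381.8093525179856), np.float64(187.93705035971223), 14, np.int64(189))
11 [[375.65, 187.25], [375.46, 186.04], [374.18, 177.89], [373.15, 171.35]]
13 [[377.7, 187.47], [377.45, 186.24], [375.77, 178.05], [374.42, 171.46]]
15 [[379.75, 187.64], [379.43, 186.41], [377.35, 178.17], [375.67, 171.55]]
17 [[381.79, 187.76], [381.41, 186.53], [378.93, 178.25], [376.93, 171.61]]
19 [[383.82, 187.84], [383.39, 186.6], [380.5, 178.29], [378.18, 171.64]]
170 [(373, [594.0, 201.0, 207.0]), (374, [596.0, 197.0, 213.0]), (375, [598.0, 198.0, 212.0]), (376, [600.0, 198.0, 213.0]), (377, [602.0, 198.0, 213.0]), (378, [604.0, 198.0, 213.0]), (379, [606.0, 198.0, 214.0]), (380, [607.0, 203.0, 209.0]), (381, [609.0, 207.0, 204.0])]
171 [(374, [597.0, 200.0, 205.0]), (375, [599.0, 198.0, 208.0]), (376, [601.0, 196.0, 211.0]), (377, [602.0, 197.0, 211.0]), (378, [604.0, 199.0, 209.0]), (379, [606.0, 201.0, 207.0])
[... 2375 characters left out ...]
0, 156.0]), (380, [613.0, 204.0, 156.0]), (381, [615.0, 200.0, 162.0]), (382, [616.0, 203.0, 159.0]), (383, [618.0, 203.0, 159.0]), (384, [620.0, 203.0, 160.0])]
187 [(379, [611.0, 202.0, 155.0]), (380, [613.0, 203.0, 155.0]), (381, [615.0, 202.0, 157.0]), (382, [617.0, 201.0, 158.0]), (383, [619.0, 200.0, 160.0]), (384, [621.0, 201.0, 159.0])]
188 [(379, [611.0, 201.0, 153.0]), (380, [613.0, 199.0, 156.0]), (381, [615.0, 198.0, 158.0]), (382, [617.0, 198.0, 159.0]), (383, [619.0, 199.0, 158.0]), (384, [621.0, 202.0, 154.0])]
189 [(380, [614.0, 199.0, 153.0]), (381, [616.0, 198.0, 155.0]), (382, [618.0, 198.0, 156.0]), (383, [620.0, 199.0, 154.0]), (384, [622.0, 200.0, 154.0])]
190 []
191 []
```

```bash
cat >> h.py <<'E'
def axisfit(D,img=None,zlo=135,xr=(560,680),yr=(160,235),ztop=205,tcp=None):
    P=cloud("side",D);m=(P[...,2]>zlo)&(P[...,2]<ztop)&(P[...,0]>xr[0])&(P[...,0]<xr[1])&(P[...,1]>yr[0])&(P[...,1]<yr[1])
    return P,m
E
python3 - <<'E'
from h import *
Ds=[np.load("side9.npy")];Is=[cv2.imread("pics/side9f.png").astype(float)]
for i in range(3):
    p,d=snapshot("side");Ds.append(d);Is.append(p.astype(float))
go([590,182.7,255],-93.5)
I=np.mean(Is[1:],0);cv2.imwrite("pics/avg.png",I.astype(np.uint8));np.save("avg.npy",I)
print(I[176,370:392].mean(-1).round());print(I[182,370:392].mean(-1).round())
x0=365;c=I[155:195,355:405]
cv2.imwrite("pics/avgz.png",cv2.resize(c.astype(np.uint8),None,fx=14,fy=14,interpolation=cv2.INTER_CUBIC))
E
```

```text
pos [581.4 205.4 264.7] tiltz [-0. -0. -1.] yaw_y -93.49 F [ 0.87  0.13 -1.42] w 24.0 t 14.6 j6 1.93
shift cm [1.   2.21 0.97] turn 0.008750148213891862
[227. 226. 226. 227. 228. 227. 202. 118.  94.  96. 110. 165. 227. 228.
 226. 225. 226. 226. 226. 227. 226. 226.]
[116. 116. 117. 115. 116. 114. 115. 111. 113. 114.  99.  99. 101. 109.
 116. 115. 115. 113. 114. 116. 114. 113.]
```

View pics/avgz.png

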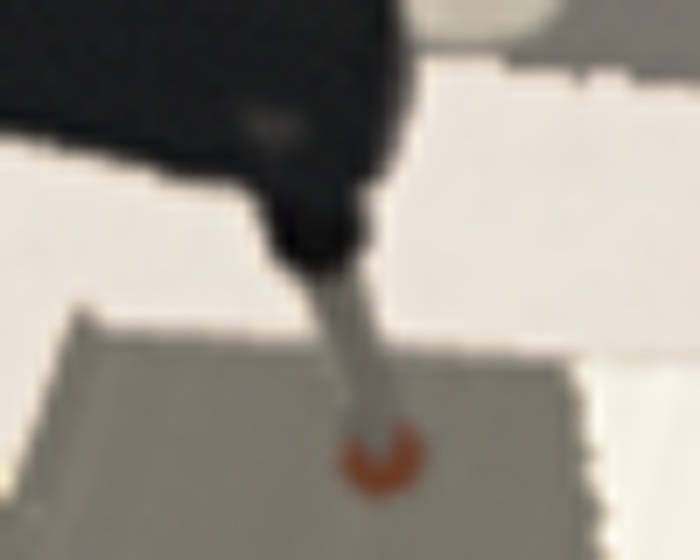

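Run:
```python
from h import *
I=np.load("avg.npy").mean(-1)
R=[]
for y in range(169,179):
    r=I[y,371:388];w=np.clip(225-r,0,None);w[w<8]=0
    x=np.arange(371,388)
    R.append((y,(w*x).sum()/w.sum(),w.sum()/130));print(np.round(R[-1],2))
d=np.array([np.cos(np.radians(3.4)),-np.sin(np.radians(3.4)),0]);piv=np.array([581.3,205.4,269.5])
for th in(13,15,17,19):
    t=np.radians(th);ax=np.sin(t)*d+np.array([0,0,-np.cos(t)])
    Q=np.array([proj("side",piv+ax*(121.9-h)) for h in(3,30,45,60)]);print(th,Q.round(2).tolist(),np.polyfit(Q[:,1],Q[:,0],1)[0])
I=np.load("avg.npy");print("foot",orange(I,(381.6,187)))
m=(I[...,2]>1.25*I[...,1]);ys,xs=np.nonzero(m[180:195,372:392]);print(xs.min()+372,xs.max()+372,ys.min()+180,ys.max()+180)
# straight probe reference slope
```

```text
[169.   376.58  12.26]
[170.   376.88  11.97]
[171.   377.11  11.7 ]
[172.   377.17  11.04]
[173.   377.15   9.18]
[174.   377.54   6.86]
[175.   378.18   5.03]
[176.   378.68   4.35]
[177.   378.99   4.11]
[178.   378.18   5.13]
13 [[377.64, 186.38], [375.9, 177.87], [374.89, 172.95], [373.85, 167.89]] 0.2048356566924393
15 [[379.64, 186.55], [377.48, 177.99], [376.23, 173.05], [374.95, 167.96]] 0.2525465757309752
17 [[381.64, 186.67], [379.06, 178.07], [377.57, 173.11], [376.04, 168.01]] 0.30010762867124036
19 [[383.63, 186.75], [380.63, 178.12], [378.9, 173.14], [377.12, 168.03]] 0.3476351135470598
foot (np.float64(382.132265717675), np.float64(187.838078291815), 14, np.int64(189))
379 384 186 190
```

```bash
python3 -m handwheel '[[-2,0,0,0],[-5,0,0,0],[-7.6,0,1,0],[-7.6,0,4,0],[-7.6,0,6,0],[-7.6,0,7,0],[-7.6,0,7,0]]' -1 25; python3 -m handwheel '[[0,0,0,0],[0,0,0,0]]' -1 8
python3 - <<'E'
from h import *
go([518,202,194.6],-93.4)
p,d=snapshot("side");cv2.imwrite("pics/side10.png",cv2.resize(p[150:240,310:430],None,fx=6,fy=6,interpolation=cv2.INTER_CUBIC))
E
```

```text
time: 15.3
position: [504.5, 209.8, 193.2]
tool_rot: [1.0, -0.031, -0.002, 0.001]
ft_force: [-0.8, -0.7, -0.9]
gripper_width: 23.7
time: 15.5
position: [506.7, 210.5, 196.3]
tool_rot: [1.0, -0.031, 0.001, -0.0]
ft_force: [0.7, -0.6, -0.8]
gripper_width: 23.9
pos [506.7 210.5 196.3] tiltz [ 0.002  0.001 -1.   ] yaw_y -93.53 F [ 0.71 -0.61 -0.76] w 23.9 t 15.5 j6 1.98
shift cm [1.18 0.78 0.17] turn -0.1265935111065346
```

View pics/side10.png

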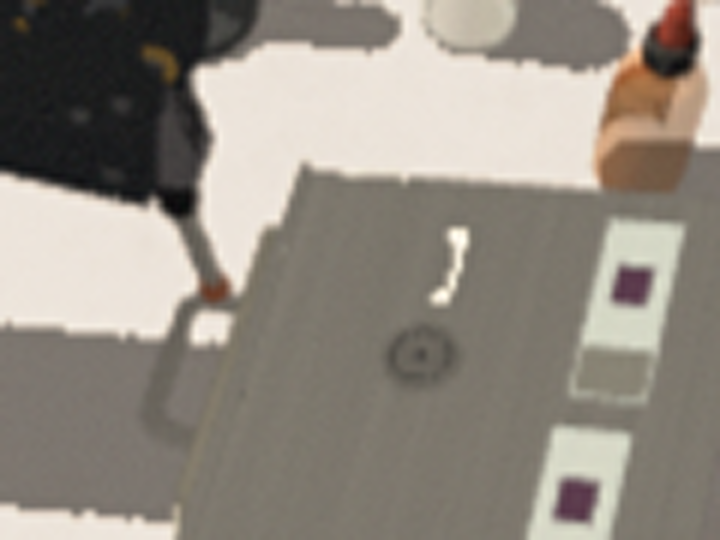

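```bash
cat >> h.py <<'E'
def tiltrows(pv,rows,x0,x1,ref=225):
    I=np.mean([snapshot("side")[0].astype(float) for _ in range(2)],0);np.save("avg.npy",I);s=bot.sense();tcp=s["position"]
    G=I.mean(-1);L=[]
    for y in rows:
        r=G[y,x0:x1];ref=np.percentile(r,80);w=np.clip(ref-r-8,0,None);L.append((y,(w*np.arange(x0,x1)).sum()/w.sum(),w.sum()/130))
    L=np.array(L);print(L.round(2).tolist());print("tcp",tcp.round(1),"slope",np.polyfit(L[:,0],L[:,1],1)[0])
    d=np.array([np.cos(np.radians(3.4)),-np.sin(np.radians(3.4)),0]);piv=tcp+[0,0,5]
    for th in(13,15,17,19):
        t=np.radians(th);ax=np.sin(t)*d+np.array([0,0,-np.cos(t)])
        Q=np.array([proj("side",piv+ax*(121.9-h)) for h in(4,15,30,45,60)]);print(th,Q.round(1).tolist(),np.polyfit(Q[:,1],Q[:,0],1)[0].round(3))
    o=orange(I,proj("side",piv+ax*0+np.array([33,-2,-115])),20);print("foot",np.round(o,2));return I
E
python3 - <<'E'
from h import *
I=tiltrows(None,range(180,197),333,349)
c=I[170:205,325:360];cv2.imwrite("pics/avgz2.png",cv2.resize(c.astype(np.uint8),None,fx=16,fy=16,interpolation=cv2.INTER_CUBIC))
E
```

```text
[[180.0, 337.3, 12.91], [181.0, 337.38, 14.11], [182.0, 337.63, 14.85], [183.0, 338.03, 13.07], [184.0, 338.56, 10.55], [185.0, 339.46, 7.87], [186.0, 340.16, 5.18], [187.0, 340.83, 3.96], [188.0, 341.41, 3.73], [189.0, 341.9, 3.81], [190.0, 342.26, 4.01], [191.0, 342.62, 3.88], [192.0, 342.96, 3.73], [193.0, 343.41, 3.74], [194.0, 343.85, 3.68], [195.0, 344.43, 3.98], [196.0, 345.06, 4.7]]
tcp [506.3 210.4 195.9] slope 0.5098147693840284
13 [[341.1, 196.4], [340.1, 193.3], [338.7, 189.0], [337.3, 184.7], [335.8, 180.2]] 0.325
15 [[342.8, 196.5], [341.7, 193.5], [340.1, 189.2], [338.5, 184.8], [336.8, 180.3]] 0.372
17 [[344.6, 196.7], [343.3, 193.6], [341.5, 189.3], [339.6, 184.8], [337.7, 180.3]] 0.419
19 [[346.3, 196.8], [344.9, 193.6], [342.9, 189.3], [340.8, 184.9], [338.7, 180.3]] 0.466
foot [345.51 198.15   9.   199.  ]
```

View pics/avgz2.png

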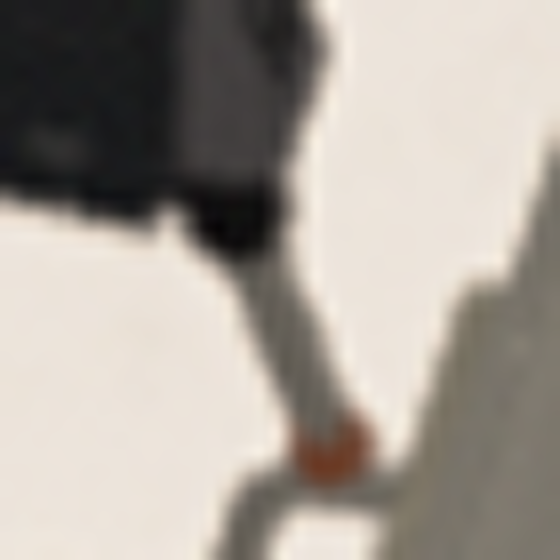

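```bash
python3 -m handwheel '[[0.2,0,0.1,0],[0.4,0,0.1,0]]' -1 8;python3 -m handwheel '[[0.2,0,0,0],[0.2,0,0,0]]';python3 -m handwheel '[[0.2,0,0,0],[0.2,0,0,0]]'; python3 -m handwheel '[[0.2,0,0,0],[0.2,0,0,0]]'
```

```text
time: 15.85
position: [509.7, 210.0, 194.0]
tool_rot: [1.0, -0.031, 0.0, -0.0]
ft_force: [-1.1, -0.2, -2.2]
gripper_width: 23.9
time: 16.05
position: [511.8, 209.8, 193.8]
tool_rot: [1.0, -0.031, 0.0, -0.0]
ft_force: [-0.6, 0.6, -0.4]
gripper_width: 24.2
time: 16.25
position: [513.7, 209.7, 193.8]
tool_rot: [1.0, -0.031, 0.0, 0.0]
ft_force: [0.2, 0.6, -1.2]
gripper_width: 24.2
time: 16.45
position: [515.7, 209.6, 193.8]
tool_rot: [1.0, -0.031, 0.0, -0.0]
ft_force: [0.2, 0.4, -1.0]
gripper_width: 24.0
```

```bash
python3 -m handwheel '[[0.2,0,0,0],[0.2,0,0,0]]' -1 8;python3 -m handwheel '[[0.2,0,0,0],[0.2,0,0,0]]';python3 -m handwheel '[[0.1,0,0,0],[0.1,0,0,0]]';python3 - <<'E'
from h import *
p,d=snapshot("side");cv2.imwrite("pics/side11.png",cv2.resize(p[170:210,325:365],None,fx=14,fy=14,interpolation=cv2.INTER_CUBIC))
E
```

```text
time: 16.65
position: [517.3, 209.5, 193.7]
tool_rot: [1.0, -0.031, -0.0, 0.0]
ft_force: [-0.1, 0.4, -1.4]
gripper_width: 24.0
time: 16.85
position: [519.3, 209.3, 193.6]
tool_rot: [1.0, -0.031, -0.0, 0.0]
ft_force: [-1.1, -1.2, -0.6]
gripper_width: 24.1
time: 17.05
position: [520.4, 209.2, 193.7]
tool_rot: [1.0, -0.031, -0.0, 0.0]
ft_force: [-0.5, 0.3, -1.3]
gripper_width: 24.2
```

View pics/side11.png

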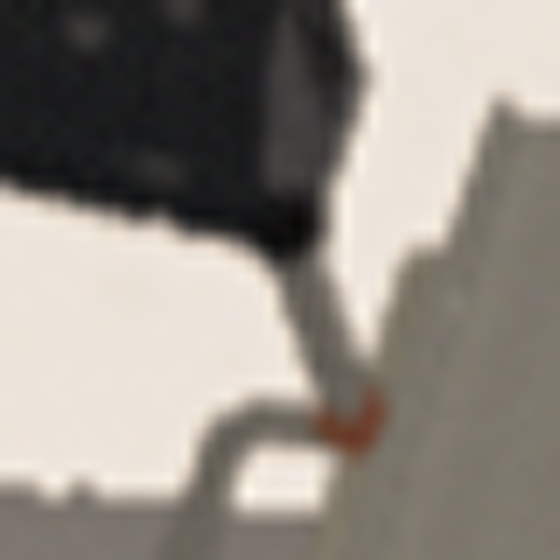

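```bash
python3 -m handwheel '[[0.1,0,0,0],[0.1,0,0,0]]' -1 8;python3 -m handwheel '[[0.1,0,0,0],[0.1,0,0,0]]';python3 -m handwheel '[[0.1,0,0,0],[0.1,0,0,0]]';python3 -m handwheel '[[0.1,0,0,0],[0.1,0,0,0]]'
```

```text
time: 17.3
position: [521.5, 209.2, 193.8]
tool_rot: [1.0, -0.031, -0.0, 0.0]
ft_force: [-1.0, 0.8, -0.4]
gripper_width: 23.8
time: 17.5
position: [522.6, 209.2, 193.8]
tool_rot: [1.0, -0.031, 0.0, 0.0]
ft_force: [-1.1, 0.0, -0.6]
gripper_width: 23.7
time: 17.7
position: [523.6, 209.1, 193.8]
tool_rot: [1.0, -0.031, 0.0, -0.0]
ft_force: [-1.9, 0.7, -0.7]
gripper_width: 24.0
time: 17.9
position: [524.6, 209.0, 193.8]
tool_rot: [1.0, -0.031, 0.0, 0.0]
ft_force: [-1.2, -0.2, -1.4]
gripper_width: 23.9
```

```bash
python3 -m handwheel '[[0.1,0,0,0],[0.1,0,0,0],[-0.5,0,0,0],[-1.5,0,0,0],[-1.9,0,-0.2,0],[-1.9,0,-0.2,0],[-1.9,0,-0.2,0]]' -1 8
python3 - <<'E'
from h import *
I=tiltrows(None,range(187,195),333,349)
c=I[170:205,325:360];cv2.imwrite("pics/avgz3.png",cv2.resize(c.astype(np.uint8),None,fx=16,fy=16,interpolation=cv2.INTER_CUBIC))
E
```

```text
time: 18.6
position: [505.6, 210.3, 196.2]
tool_rot: [1.0, -0.031, 0.001, -0.0]
ft_force: [0.5, -0.2, -0.3]
gripper_width: 23.8
[[187.0, 337.93, 3.78], [188.0, 338.42, 3.81], [189.0, 338.71, 3.77], [190.0, 338.94, 3.78], [191.0, 339.25, 3.74], [192.0, 339.56, 3.8], [193.0, 339.85, 3.77], [194.0, 340.19, 3.76]]
tcp [505.7 210.3 196. ] slope 0.30739779573247855
13 [[340.8, 196.3], [339.8, 193.3], [338.4, 189.0], [337.0, 184.6], [335.5, 180.1]] 0.325
15 [[342.6, 196.5], [341.4, 193.4], [339.8, 189.1], [338.2, 184.7], [336.5, 180.2]] 0.373
17 [[344.3, 196.6], [343.0, 193.5], [341.2, 189.2], [339.4, 184.8], [337.5, 180.3]] 0.42
19 [[346.1, 196.7], [344.6, 193.6], [342.6, 189.3], [340.5, 184.9], [338.4, 180.3]] 0.467
foot [341.2  197.93  11.   199.  ]
```

View pics/avgz3.png

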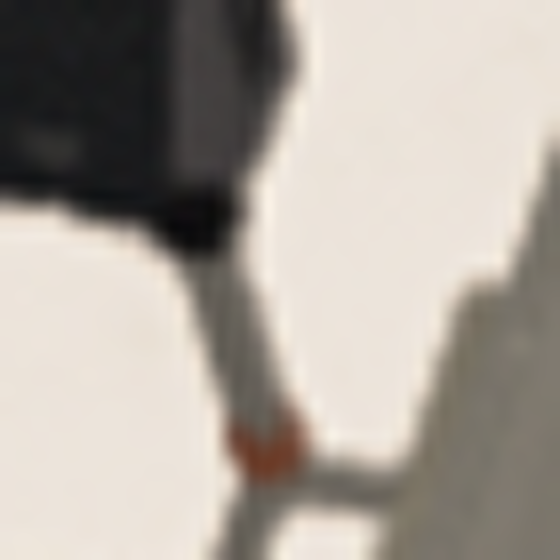

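```bash
python3 -m handwheel '[[0,0,-3,0],[0,0,-6,-4],[1,-1,-7,-12],[3,-2,-7,-20.5],[5,-3.5,-7,-29],[7,-5,-7,-37.5],[9,-6.5,-7,-46],[9.7,-7.2,-7,-54.5]]' -1 15; python3 -m handwheel '[[0,0,0,-8.5],[0,0,0,-17],[0,0,0,-25.5],[0,0,0,-34],[0,0,0,-35.5],[0,0,0,-35.5]]'; python3 -c "
from h import *
go([607.5,276,190],-3.5)"
```

```text
time: 19.5
position: [608.6, 277.0, 265.3]
tool_rot: [0.901, 0.433, 0.0, 0.0]
ft_force: [-0.2, 0.0, -1.0]
gripper_width: 23.9
time: 20.1
position: [606.9, 276.1, 265.6]
tool_rot: [0.729, 0.684, -0.0, -0.0]
ft_force: [-0.4, 0.4, -1.3]
gripper_width: 23.5
pos [606.9 276.1 265.6] tiltz [-0. -0. -1.] yaw_y -3.67 F [-0.39  0.35 -1.28] w 23.5 t 20.1 j6 0.45
shift cm [-0.    0.06  7.56] turn -0.17064821632428107
```

```bash
python3 -m handwheel '[[0,0,2,0],[0,0,4.5,0],[0,0,7,0],[0,0,7.6,0],[0,0,7.6,0]]' -1 8; python3 -m handwheel '[[-1,0,0,0],[-1.8,0,0,0],[-2.4,0,0,0],[-2.8,0,0,0],[-3.0,0,0,0]]'; python3 -c "
from h import *
go([606,244.3,189.5],-3.5)"
```

```text
time: 20.6
position: [605.9, 275.7, 188.3]
tool_rot: [0.729, 0.684, -0.001, -0.001]
ft_force: [0.1, 0.5, -0.9]
gripper_width: 24.2
time: 21.1
position: [605.5, 246.1, 190.8]
tool_rot: [0.729, 0.685, 0.001, 0.0]
ft_force: [1.1, 2.1, -0.6]
gripper_width: 23.8
pos [605.5 246.1 190.8] tiltz [ 0.002  0.002 -1.   ] yaw_y -3.58 F [ 1.14  2.11 -0.59] w 23.8 t 21.1 j6 0.41
shift cm [-0.17  0.06  0.13] turn -0.08371263267380868
```

```bash
python3 -m handwheel '[[-0.1,0,0,0],[-0.15,0,0,0],[-0.15,0,0,0],[0.5,0,0,0],[1.5,0,0,0],[3,0,0,0],[3,0,-3,0],[3,0,-7,0]]' -1 8; python3 -m handwheel '[[-0.5,-1,-0.3,8.5],[-1.5,-2.5,-0.3,17],[-2.5,-4,-0.3,25.5],[-3.5,-5.5,-0.3,34],[-4.5,-7,-0.3,42.5],[-5.5,-8.5,-0.3,51],[-6.5,-10,-0.3,59.5],[-6.5,-10,-0.3,68]]' -1 20; python3 -c "
from h import *
go([505.7,210.3,196],-93.5)"
```

```text
time: 21.9
position: [604.6, 277.0, 256.5]
tool_rot: [0.728, 0.686, -0.004, -0.001]
ft_force: [0.4, -0.7, -0.3]
gripper_width: 23.9
time: 22.7
position: [501.1, 217.5, 262.6]
tool_rot: [0.987, 0.158, -0.001, 0.0]
ft_force: [-0.3, 0.4, -0.9]
gripper_width: 23.6
pos [501.1 217.5 262.6] tiltz [-0.002 -0.001 -1.   ] yaw_y -71.84 F [-0.33  0.36 -0.92] w 23.6 t 22.7 j6 1.62
shift cm [0.22 0.83 6.66] turn 21.664142419708526
```

```bash
python3 -m handwheel '[[0.2,0.8,2,8],[0.2,0.8,4,16],[0.2,0.8,6.2,21.6],[0.2,0.8,6.6,21.6],[0.2,0.8,6.6,21.6],[0.2,0.8,6.6,21.6]]'
python3 - <<'E'
from h import *
I=tiltrows(None,range(187,195),333,349)
go([505.7,210.3,196],-93.5)
E
```

```text
time: 23.3
position: [508.0, 211.1, 197.8]
tool_rot: [1.0, -0.026, 0.001, -0.0]
ft_force: [0.4, 0.4, 0.4]
gripper_width: 24.0
[[187.0, 340.45, 3.84], [188.0, 340.85, 3.7], [189.0, 341.08, 3.74], [190.0, 341.46, 3.8], [191.0, 341.83, 3.73], [192.0, 342.19, 3.73], [193.0, 342.56, 3.79], [194.0, 343.06, 3.97]]
tcp [508.3 211.  198.3] slope 0.36379110965869305
13 [[342.0, 195.7], [341.1, 192.6], [339.7, 188.4], [338.3, 184.0], [336.8, 179.5]] 0.321
15 [[343.8, 195.9], [342.7, 192.8], [341.1, 188.5], [339.5, 184.1], [337.8, 179.5]] 0.368
17 [[345.6, 196.0], [344.3, 192.9], [342.5, 188.6], [340.7, 184.1], [338.8, 179.6]] 0.415
19 [[347.3, 196.1], [345.9, 193.0], [343.9, 188.6], [341.8, 184.2], [339.7, 179.6]] 0.462
foot [343.9  197.29   8.   198.  ]
pos [508.3 211.  198.3] tiltz [ 0.002  0.001 -1.   ] yaw_y -93.05 F [-0.1  -0.46 -0.72] w 23.7 t 23.4 j6 1.97
shift cm [-0.26  0.09  0.23] turn 0.4522393837124241
```

```bash
python3 -m handwheel '[[0,0,-2.5,0],[0,0,-4.5,0.4],[2,0.8,-5,0.4],[5,2,-5,0.4],[7.5,2.5,-4.5,0.4],[7.9,2.4,-3.5,0.4],[7.9,2.4,-3.5,0.4],[7.9,2.4,-3.5,0.4]]' -1 25
python3 - <<'E'
from h import *
go([586.3,182.9,233.3],-93.5)
p,d=snapshot("side");cv2.imwrite("pics/side12f.png",p);cv2.imwrite("pics/side12.png",cv2.resize(p[170:230,345:425],None,fx=9,fy=9,interpolation=cv2.INTER_CUBIC))
p,d=snapshot("top");cv2.imwrite("pics/top12.png",cv2.resize(p[110:210,280:400],None,fx=6,fy=6,interpolation=cv2.INTER_CUBIC))
E
```

```text
time: 24.2
position: [583.8, 182.4, 231.3]
tool_rot: [1.0, -0.031, -0.001, 0.0]
ft_force: [-1.5, 0.0, -1.3]
gripper_width: 23.6
pos [583.8 182.4 231.3] tiltz [-0.002 -0.    -1.   ] yaw_y -93.5 F [-1.54  0.04 -1.33] w 23.6 t 24.2 j6 1.89
shift cm [ 0.24 -0.07 -0.2 ] turn 0.004255078455059902
```

View pics/side12.png

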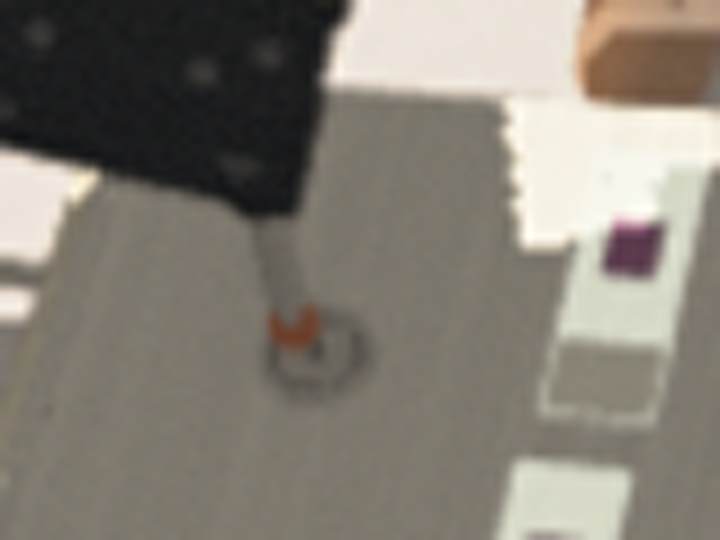

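View pics/top12.png

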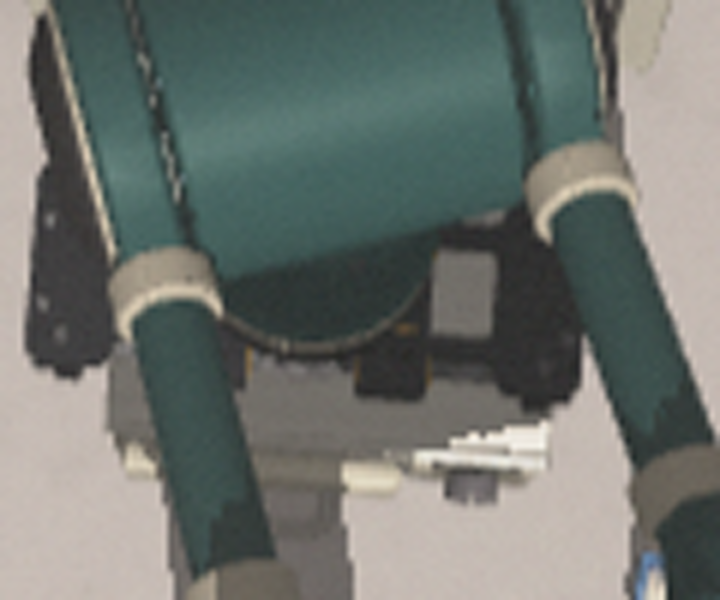

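Run:
```python
from h import *
p=np.mean([snapshot("side")[0].astype(float) for _ in range(2)],0);s=bot.sense();t=s["position"]
d=np.array([.9982,-.0593,0]);th=np.radians(15);ax=np.sin(th)*d-np.array([0,0,np.cos(th)])
f=t+[0,0,5]+121.9*ax
print(t.round(1),"face",f.round(1),[np.round(proj("side",f-ax*h),2).tolist() for h in(0,2,4)],"spot",proj("side",[620.8,180.8,109]))
b,g,r=[p[...,i] for i in range(3)];m=(r>1.25*g);ys,xs=np.nonzero(m[195:215,368:390]);w=(r-g)[195:215,368:390][ys,xs]
print(orange(p,proj("side",f)),"u range",xs.min()+368,xs.max()+368,"v",ys.min()+195,ys.max()+195)
for y in range(200,213):print(y,(r-g)[y,370:388].round().astype(int).tolist())
go([586.3,182.9,233.3],-93.5)
```

```text
[584.4 182.6 232.3] face [615.9 180.7 119.6] [[378.01, 205.63], [377.86, 205.06], [377.7, 204.49]] spot (np.float64(379.87879887990465), np.float64(208.8370513151896))
(np.float64(377.6200331125828), np.float64(205.91887417218544), 15, np.int64(207)) u range 375 380 v 204 208
200 [4, 6, 5, 6, 3, 4, 4, 6, 6, 6, 4, 5, 5, 4, 6, 4, 5, 6]
201 [6, 6, 4, 5, 4, 6, 6, 6, 6, 5, 4, 4, 4, 5, 6, 6, 6, 6]
202 [6, 5, 6, 5, 5, 5, 4, 6, 6, 6, 6, 5, 5, 6, 5, 6, 6, 4]
203 [6, 5, 6, 4, 5, 6, 5, 6, 9, 20, 13, 6, 4, 6, 6, 5, 6, 6]
204 [4, 6, 6, 5, 8, 22, 16, 4, 12, 38, 28, 4, 3, 5, 5, 6, 5, 6]
205 [5, 5, 4, 5, 10, 36, 34, 14, 24, 46, 36, 6, 4, 5, 5, 6, 6, 6]
206 [6, 4, 5, 5, 9, 34, 45, 36, 40, 48, 32, 6, 5, 4, 4, 5, 6, 6]
207 [4, 5, 5, 4, 6, 22, 45, 44, 48, 42, 19, 6, 4, 6, 4, 4, 4, 5]
208 [6, 5, 4, 4, 5, 7, 18, 24, 24, 20, 8, 5, 5, 4, 4, 4, 4, 5]
209 [6, 6, 7, 5, 4, 2, 6, 8, 8, 4, 4, 5, 4, 5, 4, 4, 5, 5]
210 [6, 6, 6, 6, 4, 4, 5, 5, 4, 6, 4, 6, 4, 4, 4, 4, 5, 5]
211 [6, 5, 6, 6, 5, 4, 4, 4, 6, 6, 6, 5, 5, 4, 4, 5, 5, 6]
212 [5, 6, 6, 6, 6, 6, 3, 2, 4, 3, 4, 4, 3, 6, 5, 6, 6, 5]
pos [584.4 182.6 232.3] tiltz [ 0.  0. -1.] yaw_y -93.48 F [-0.19 -0.5  -0.92] w 24.1 t 24.4 j6 1.89
shift cm [ 0.19 -0.04 -0.1 ] turn 0.02448990080125668
```

```bash
python3 -m handwheel '[[0.28,-0.05,0,0],[0.35,-0.05,0.25,0],[0.43,-0.05,0.55,0],[0.48,-0.05,0.75,0],[0.48,-0.05,0.75,0],[0.48,-0.05,0.75,0],[0.48,-0.05,0.75,0]]' -1 30
python3 - <<'E'
from h import *
p,d=snapshot("side");s=bot.sense();t=s["position"]
d=np.array([.9982,-.0593,0]);th=np.radians(15);ax=np.sin(th)*d-np.array([0,0,np.cos(th)])
print(t.round(1),"face",(t+[0,0,5]+121.9*ax).round(1),s["ft_force"].round(2))
cv2.imwrite("pics/side13.png",cv2.resize(p[185:225,355:405],None,fx=14,fy=14,interpolation=cv2.INTER_CUBIC))
E
python3 -m handwheel '[[0.03,0,0.1,0],[0.03,0,0.1,0]]';python3 -m handwheel '[[0.03,0,0.1,0],[0.03,0,0.1,0]]'
```

```text
time: 25.1
position: [589.8, 182.4, 224.3]
tool_rot: [1.0, -0.031, -0.0, 0.0]
ft_force: [0.8, 0.6, -0.7]
gripper_width: 23.7
[589.9 182.3 224.4] face [621.4 180.5 111.6] [ 0.39 -0.06 -0.71]
time: 25.35
position: [590.1, 182.3, 223.2]
tool_rot: [1.0, -0.031, -0.0, 0.0]
ft_force: [-0.1, -1.4, -0.8]
gripper_width: 24.0
time: 25.55
position: [590.5, 182.3, 222.4]
tool_rot: [1.0, -0.031, 0.0, -0.0]
ft_force: [-0.1, 0.4, -0.1]
gripper_width: 23.7
```

View pics/side13.png

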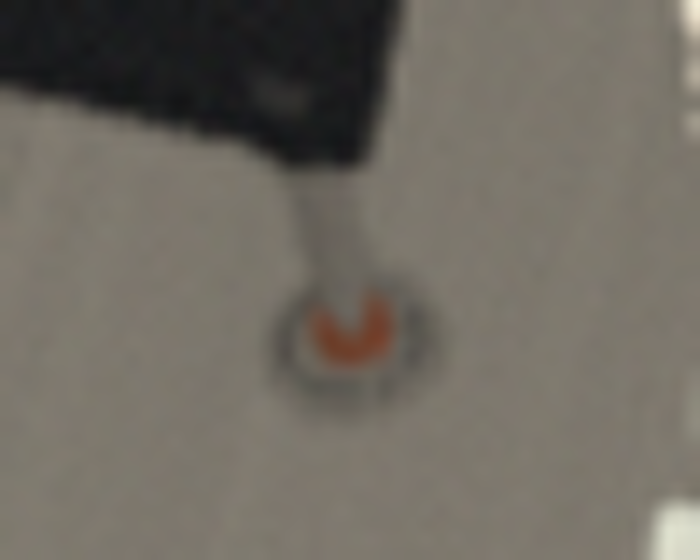

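```bash
python3 -m handwheel '[[0.03,0,0.1,0],[0.03,0,0.1,0]]';python3 -m handwheel '[[0.03,0,0.1,0],[0.03,0,0.1,0]]'
python3 - <<'E'
from h import *
p=np.mean([snapshot("side")[0].astype(float) for _ in range(2)],0);np.save("avg.npy",p);s=bot.sense();t=s["position"];print(t.round(1),s["ft_force"].round(2))
b,g,r=[p[...,i] for i in range(3)]
print(orange(p,(379.8,208.3)))
W=np.clip(r-g-8,0,None)[200:215,370:390];print("orange cols",W.sum(0).round().tolist(),"rows",W.sum(1).round().tolist())
cv2.imwrite("pics/side14.png",cv2.resize(p[190:220,360:400].astype(np.uint8),None,fx=18,fy=18,interpolation=cv2.INTER_CUBIC))
E
```

```text
time: 25.75
position: [590.8, 182.3, 221.5]
tool_rot: [1.0, -0.031, 0.0, -0.0]
ft_force: [-1.7, 0.6, 1.3]
gripper_width: 24.1
time: 25.95
position: [591.0, 182.3, 220.5]
tool_rot: [1.0, -0.031, 0.0, -0.0]
ft_force: [-1.7, -0.3, 1.1]
gripper_width: 23.8
[591.  182.3 220.5] [-1.69  0.24  1.7 ]
(np.float64(380.23706176961605), np.float64(209.28046744574291), 16, np.int64(211))
orange cols [0.0, 0.0, 0.0, 0.0, 0.0, 0.0, 0.0, 30.0, 92.0, 94.0, 96.0, 126.0, 122.0, 31.0, 0.0, 0.0, 0.0, 0.0, 0.0, 0.0] rows [0.0, 0.0, 0.0, 0.0, 0.0, 0.0, 3.0, 41.0, 112.0, 180.0, 176.0, 74.0, 6.0, 0.0, 0.0]
```

View pics/side14.png

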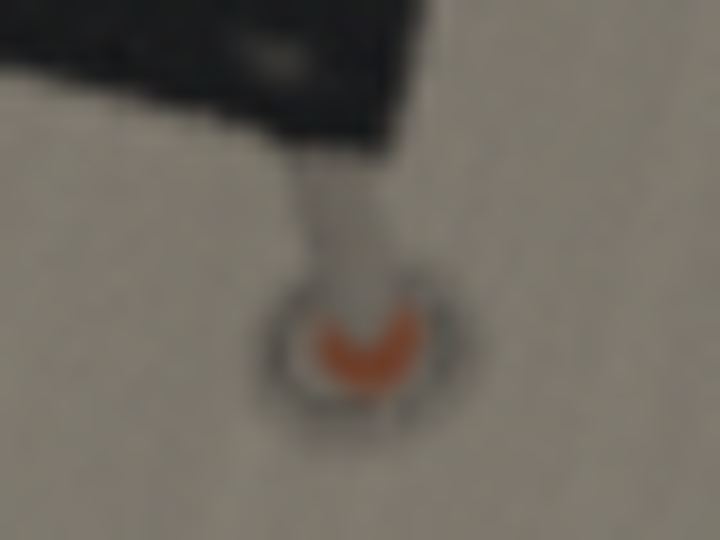

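```bash
python3 -m handwheel '[[-0.1,0,-0.35,0],[-0.15,-0.06,-0.4,0],[-0.15,-0.06,-0.4,0],[-0.11,-0.06,-0.2,0],[-0.05,-0.06,0,0],[-0.02,-0.06,0.11,0],[-0.02,-0.06,0.11,0],[-0.02,-0.06,0.11,0]]'
python3 - <<'E'
from h import *
F=[];Is=[]
for i in range(4):
    p,_=snapshot("side");Is.append(p.astype(float));s=bot.sense();F.append(np.r_[s["position"],s["ft_force"]])
print(np.array(F).round(2))
p=np.mean(Is,0)
b,g,r=[p[...,i] for i in range(3)]
print(orange(p,(379.8,208.3)))
W=np.clip(r-g-8,0,None)[200:215,370:390];print("orange cols",W.sum(0).round().tolist(),"rows",W.sum(1).round().tolist())
cv2.imwrite("pics/side15.png",cv2.resize(p[190:220,360:400].astype(np.uint8),None,fx=18,fy=18,interpolation=cv2.INTER_CUBIC))
E
```

```text
time: 26.85
position: [590.8, 183.0, 219.4]
tool_rot: [1.0, -0.031, -0.0, -0.0]
ft_force: [-1.5, -0.3, 2.6]
gripper_width: 24.1
[[ 5.9077e+02  1.8293e+02  2.1944e+02 -2.7000e-01  3.8000e-01  2.5200e+00]
 [ 5.9077e+02  1.8294e+02  2.1942e+02 -2.4400e+00 -2.1000e-01  2.6400e+00]
 [ 5.9077e+02  1.8292e+02  2.1936e+02 -1.4500e+00 -5.0000e-02  3.4300e+00]
 [ 5.9077e+02  1.8292e+02  2.1933e+02 -1.5300e+00  9.0000e-02  2.4100e+00]]
(np.float64(380.19007881316645), np.float64(209.06165971256374), 14, np.int64(210))
orange cols [0.0, 0.0, 0.0, 0.0, 0.0, 0.0, 1.0, 42.0, 87.0, 96.0, 99.0, 120.0, 110.0, 12.0, 0.0, 0.0, 0.0, 0.0, 0.0, 0.0] rows [0.0, 0.0, 0.0, 0.0, 0.0, 0.0, 4.0, 33.0, 124.0, 196.0, 162.0, 47.0, 0.0, 0.0, 0.0]
```

View pics/side15.png

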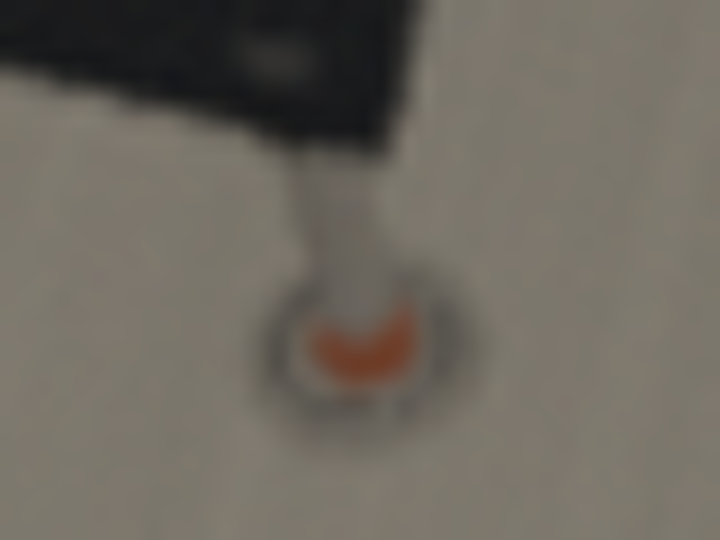

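Run:
```python
from h import *
p,_=snapshot("side");cv2.imwrite("pics/final.png",p[80:300,240:480])
s=bot.sense();print(s["position"].round(2),s["ft_force"].round(2),s["gripper_width"],s["time"])
```

```text
[590.8  182.91 219.34] [-1.63  0.41  2.35] 23.825354901641028 27.1
```

View pics/final.png

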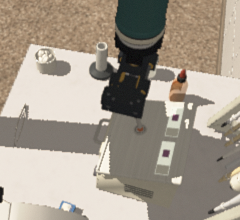

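The view shows the drawer shut, the stand upright at (101,65) and the foot on the disc at (140,129). I'm handing the job in.

```bash
python3 -c "
from workcell import workorder
print(workorder.close_job())"
```

```text
the job is handed in; nothing more can be done
None
```

I closed the drawer, took the thermometer out of its stand and handed the job in at 27.1 s with the foot pressed on the check disc and the grip held at 30 N.

- **Drawer:** I pushed until it stopped hard, with the force rising to about 23 N. The handle bar then measured 529 mm in x against about 528 mm expected for home. I did not hear or sense the click itself.
- **Push force not explained:** near the end of that push there was also about 20 N upward on the wrist. I did not find the cause.
- **Leaning the thermometer:** the tool can only turn about its own axis, so I set the 15° lean by pivoting the probe in a light grip against the dryer's edges. The first attempt gave about 17° and the correction about 12°. The last gave about 15°, measured in the side view before placing it. On the disc, only a rough look at the sleeve was possible, about 14°.
- **Position on the disc:** the foot is about 0.1 pixel across from the centre dot in the side view. Up and down in the picture it is about 0.3 pixel off. That is roughly 1 mm or less. The arm hid the disc from the top camera, so this rests on one view.
- **Press:** about 3.6–3.9 N, which puts the foot about 3–3.5 mm in. The force readings scatter by about 0.5–1 N. Height above first contact gives about 3 mm.
- **Bench:** the last side view shows the stand upright and everything in view undisturbed; I did not measure their positions again.

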